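Couple the cargo-trailer hitches and change the bench feed over

TASK

Move the bench feed changeover from battery (blue) to upright centre off and leave it off for at least two seconds and while you load: set every trailer coupler on the bench on the tow ball of its own colour, socket right down on the collar and drawbar in the forked rest, and then press its latch lever fully down. When all of them are latched, move the changeover fully over to the charger (green) side. Leave the other things on the bench where they are.

Things in the scene. Friction and masses are not known exactly. Their poses are not given: they have to be found in the camera images.
- coupler_red: loose red trailer coupler, 0.3-0.5 kg, may be absent; stands upright. Origin: centre of the socket's underside (rim), z up, drawbar along -x. Socket: round cup, 49 outside, with a dark foot ring 66 across and 6 high, bore 34, 44 deep, top at z = 50. Drawbar 18 wide, z = 8 to 24, back to x = -98. Latch lever over the drawbar, pivot x = -33, z = 40; raised, it reaches z = 74, x = -78
- block_red (a point): middle of the dark steel lifting block on top of the red coupler's cup, 26 (x) by 24 (y) by 28 mm high, 64 above the coupler's rim: the place to grip, across y, from above, fingertips just clear of the cup top (14 mm below this point)
- latch_red (a joint): red coupler's latch lever: 0 = raised 0.6 rad above the drawbar, 0.6 = fully down along it. Friction 0.10 N m, no spring, stays where left, pressed with 2 to 6 N on its pad. Going down, its pawl swings in under the ball; a hard pull upward opens it again. A coupler whose lever is already down will not go over a ball: raise the lever first
- pad_red (a point): centre of the upper face of the black press pad (18 by 22 mm) on the red latch lever's end, 45 mm from the pivot; lever down: at x = -78, z = 44 of the coupler
- seat_red (a point): red ball stand, fixed: centre of its red collar's upper face (68 across, 24 above the bench). Above it a 12 neck and a steel ball, 30 diameter, centre 26 up, top 41 up. Forked rest at x = -72 for the drawbar: 32 between prongs, floor 7.5 and prong tops 15.5 up. Coupler home: rim on the collar, origin here, x axes alike. Base 130 by 76, x = -99 to 31 (mm)
- coupler_yellow: loose yellow trailer coupler, 0.3-0.5 kg, may be absent; stands upright. Origin: centre of the socket's underside (rim), z up, drawbar along -x. Socket: round cup, 49 outside, with a dark foot ring 66 across and 6 high, bore 34, 44 deep, top at z = 50. Drawbar 18 wide, z = 8 to 24, back to x = -98. Latch lever over the drawbar, pivot x = -33, z = 40; raised, it reaches z = 74, x = -78
- block_yellow (a point): middle of the dark steel lifting block on top of the yellow coupler's cup, 26 (x) by 24 (y) by 28 mm high, 64 above the coupler's rim: the place to grip, across y, from above, fingertips just clear of the cup top (14 mm below this point)
- latch_yellow (a joint): yellow coupler's latch lever: 0 = raised 0.6 rad above the drawbar, 0.6 = fully down along it. Friction 0.10 N m, no spring, stays where left, pressed with 2 to 6 N on its pad. Going down, its pawl swings in under the ball; a hard pull upward opens it again. A coupler whose lever is already down will not go over a ball: raise the lever first
- pad_yellow (a point): centre of the upper face of the black press pad (18 by 22 mm) on the yellow latch lever's end, 45 mm from the pivot; lever down: at x = -78, z = 44 of the coupler
- seat_yellow (a point): yellow ball stand, fixed: centre of its yellow collar's upper face (68 across, 24 above the bench). Above it a 12 neck and a steel ball, 30 diameter, centre 26 up, top 41 up. Forked rest at x = -72 for the drawbar: 32 between prongs, floor 7.5 and prong tops 15.5 up. Coupler home: rim on the collar, origin here, x axes alike. Base 130 by 76, x = -99 to 31 (mm)
- coupler_blue: loose blue trailer coupler, 0.3-0.5 kg, may be absent; stands upright. Origin: centre of the socket's underside (rim), z up, drawbar along -x. Socket: round cup, 49 outside, with a dark foot ring 66 across and 6 high, bore 34, 44 deep, top at z = 50. Drawbar 18 wide, z = 8 to 24, back to x = -98. Latch lever over the drawbar, pivot x = -33, z = 40; raised, it reaches z = 74, x = -78
- block_blue (a point): middle of the dark steel lifting block on top of the blue coupler's cup, 26 (x) by 24 (y) by 28 mm high, 64 above the coupler's rim: the place to grip, across y, from above, fingertips just clear of the cup top (14 mm below this point)
- latch_blue (a joint): blue coupler's latch lever: 0 = raised 0.6 rad above the drawbar, 0.6 = fully down along it. Friction 0.10 N m, no spring, stays where left, pressed with 2 to 6 N on its pad. Going down, its pawl swings in under the ball; a hard pull upward opens it again. A coupler whose lever is already down will not go over a ball: raise the lever first
- pad_blue (a point): centre of the upper face of the black press pad (18 by 22 mm) on the blue latch lever's end, 45 mm from the pivot; lever down: at x = -78, z = 44 of the coupler
- seat_blue (a point): blue ball stand, fixed: centre of its blue collar's upper face (68 across, 24 above the bench). Above it a 12 neck and a steel ball, 30 diameter, centre 26 up, top 41 up. Forked rest at x = -72 for the drawbar: 32 between prongs, floor 7.5 and prong tops 15.5 up. Coupler home: rim on the collar, origin here, x axes alike. Base 130 by 76, x = -99 to 31 (mm)
- switch_box: grey changeover switch box, fixed, 100 (x) by 130 (y) by 45 mm high, origin centre of its underside; on its top a blue dot on the +y side (battery), a white dot in the middle (off) and a green dot on the -y side (charger)
- changeover (a joint): the switch's handle, pivoted about the box's x axis, 45 mm above the bench at the box's middle: about -0.7 = leaning to the blue side (the box's +y), 0 = upright, centre off, +0.75 = leaning over to its stop on the green side (the box's -y). Friction 0.12 N m, no spring or detent: it stays where it is left, and can be pushed with 2 to 5 N near its top
- handle_tip (a point): top of the handle, 88 mm from its pivot; the red grip below it is 18 mm (box x) by 16 mm wide and 36 mm long, on a rod of 12 mm diameter
- screwdriver: screwdriver, lying; loose bystander, to be left alone
- wrench: wrench, lying; loose bystander, to be left alone
- spray_can: yellow spray can, 52 mm diameter, 150 mm high; loose bystander, to be left alone
- bolt_jar: clear jar, 60 mm diameter, 75 mm high; loose bystander, to be left alone
- tape_roll: roll of blue tape, 90 mm diameter, 22 mm high; loose bystander, to be left alone
- parts_bin: red parts bin, 100 by 140 by 50 mm; loose bystander, to be left alone
Mind the look-alikes: they are no part of the job. What is shaped like the coupler_blue but purple is not meant. Leave any purple look-alike of the coupler_red alone.

How it is judged (in metres and radians):
On the way, in this order (a step that is already met when the one before it is completed fails the run):
1. the changeover handle stands at centre off for two seconds (value of joint changeover between -0.15 and 0.15 rad), for 2 s.
2. with the changeover still off, every coupler present is seated on the ball of its colour and its latch is down (all of step 1 and horizontal distance between coupler_red and seat_red below 0.005 m and z of coupler_red in the frame of seat_red between -0.003 and 0.003 m and angle between each of coupler_red, coupler_yellow, coupler_blue's own z axis and vertical below 0.08 rad and x of pad_red in the frame of seat_red below -0.03 m and angle between the x axis of coupler_red and the x axis of seat_red, either way round below 0.15 rad and value of joint each of latch_red, latch_yellow, latch_blue above 0.54 rad and horizontal distance between coupler_yellow and seat_yellow below 0.005 m and z of coupler_yellow in the frame of seat_yellow between -0.003 and 0.003 m and x of pad_yellow in the frame of seat_yellow below -0.03 m and angle between the x axis of coupler_yellow and the x axis of seat_yellow, either way round below 0.15 rad and horizontal distance between coupler_blue and seat_blue below 0.005 m and z of coupler_blue in the frame of seat_blue between -0.003 and 0.003 m and x of pad_blue in the frame of seat_blue below -0.03 m and angle between the x axis of coupler_blue and the x axis of seat_blue, either way round below 0.15 rad), for 0.3 s.
3. the changeover is on the charger (green) side (value of joint changeover above 0.6 rad), for 0.2 s.
At the end, for the whole second after the job is handed in: every coupler present is at rest on the collar of its colour (within 5 mm sideways and 3 mm in height, tilted less than 0.08 rad, its drawbar in the rest and along the stand within 0.15 rad), its latch lever down (joint over 0.54 of 0.6), and the changeover is on the green side (over 0.6 rad) (value of joint changeover above 0.6 rad and horizontal distance between coupler_red and seat_red below 0.005 m and z of coupler_red in the frame of seat_red between -0.003 and 0.003 m and angle between each of coupler_red, coupler_yellow, coupler_blue's own z axis and vertical below 0.08 rad and x of pad_red in the frame of seat_red below -0.03 m and angle between the x axis of coupler_red and the x axis of seat_red, either way round below 0.15 rad and value of joint each of latch_red, latch_yellow, latch_blue above 0.54 rad and horizontal distance between coupler_yellow and seat_yellow below 0.005 m and z of coupler_yellow in the frame of seat_yellow between -0.003 and 0.003 m and x of pad_yellow in the frame of seat_yellow below -0.03 m and angle between the x axis of coupler_yellow and the x axis of seat_yellow, either way round below 0.15 rad and horizontal distance between coupler_blue and seat_blue below 0.005 m and z of coupler_blue in the frame of seat_blue between -0.003 and 0.003 m and x of pad_blue in the frame of seat_blue below -0.03 m and angle between the x axis of coupler_blue and the x axis of seat_blue, either way round below 0.15 rad and linear speed of each of coupler_red, coupler_yellow, coupler_blue below 0.02 m/s); the robot touches nothing.
It fails at once if a coupler is latched down on its ball while the changeover is still on the battery side (value of joint changeover below -0.35 rad and ((horizontal distance between coupler_red and seat_red below 0.005 m and z of coupler_red in the frame of seat_red between -0.003 and 0.003 m and angle between coupler_red's own z axis and vertical below 0.08 rad and x of pad_red in the frame of seat_red below -0.03 m and angle between the x axis of coupler_red and the x axis of seat_red, either way round below 0.15 rad and value of joint latch_red above 0.54 rad) or (horizontal distance between coupler_yellow and seat_yellow below 0.005 m and z of coupler_yellow in the frame of seat_yellow between -0.003 and 0.003 m and angle between coupler_yellow's own z axis and vertical below 0.08 rad and x of pad_yellow in the frame of seat_yellow below -0.03 m and angle between the x axis of coupler_yellow and the x axis of seat_yellow, either way round below 0.15 rad and value of joint latch_yellow above 0.54 rad) or (horizontal distance between coupler_blue and seat_blue below 0.005 m and z of coupler_blue in the frame of seat_blue between -0.003 and 0.003 m and angle between coupler_blue's own z axis and vertical below 0.08 rad and x of pad_blue in the frame of seat_blue below -0.03 m and angle between the x axis of coupler_blue and the x axis of seat_blue, either way round below 0.15 rad and value of joint latch_blue above 0.54 rad))).
It fails at once if a bystander is moved more than 5 cm (distance of any of screwdriver, wrench, spray_can, bolt_jar, tape_roll, parts_bin from where it was at the start of the episode above 0.05 m).
Of coupler_red, coupler_yellow, coupler_blue only 2 to 3 are there at a start; the rules pass over those that are not, and their reading is None.
At some moment in a run one of coupler_red, coupler_yellow, coupler_blue may be knocked a few centimetres aside while the robot is not near it.
Once in a run the grip may slacken for a moment while it holds something.
It also fails if it takes over 210 s, if anything falls off the work surface, if the arm or the gripper's body presses on something with over 40 N, if the wrist force passes 120 N, or if a joint passes its speed limit or range.

ROBOT

A 6-joint arm with a two-finger parallel gripper is mounted at the origin on the work surface. World frame = base frame: x ahead of the robot, y to its left, z up, the work surface at z = 0. Lengths are in mm, angles in degrees, forces in N, time in s.
With the tool pointing down it reaches from about 300 to 850 mm from the base axis. Payload 4.2 kg.
Tool frame: the origin (TCP) lies midway between the tips of the shut fingers; the grasp point (between the pads) lies 19 mm behind it (env.tcp_to_grasp is the distance from the TCP to the grasp point, in mm); z points along the fingers, x is the direction in which the jaws open and shut, and the axes are right-handed (so a half turn about z gives the same grasp; the last joint's range is limited). The gripper opens to 91 mm and grips with 3 to 60 N. Pads are 32 mm wide; open, the fingers measure 118 mm over their backs; the gripper's body (76 mm by 178 mm) begins 60 mm behind the grasp point.
Start: joints at [-66.463, 18.312, 89.639, -0, 72.044, -1.146], TCP at [240.124, -522.478, 213.976] pointing down, gripper open.
Joint ranges: [-177.97, 177.97], [-48.28, 115.42], [12.27, 149.76], [-77.06, 257.06], [2.81, 150.46], [-146.56, 146.56]. Speed limits (degrees/s): [147.25, 147.25, 180, 180, 180, 180].

INTERFACE

Orientations are given as [roll, pitch, yaw] about the fixed x, y, z axes, in that order (R = Rz(yaw) Ry(pitch) Rx(roll)).
In Python, from workcell import env gives the robot as it stands.
- The arm moves only by the tool drive_tool, never from a script. Its argument "motion" is a list of rows, each a list of 2 entries, a list of its own where there are three numbers: the shift along the world's x, y, z in m, then the turn, a rotation vector about the world's x, y, z in rad. In form: [[[dx, dy, dz], [wx, wy, wz]], ...]. A call has exactly 10 rows; each row shifts and turns the commanded pose from where the row before left it; what a row does not reach is not made up. A row lasts 1/12 s, in which the tool goes at most 41.7 mm and 7.16 degrees, less where a joint would pass 70% of its speed; a pose out of reach is approached as far as the arm can. A call is refused whole if a number of a shift passes 0.0417 or a number of a turn 0.125, either way. A call with a gripper value outside its range is refused whole. "claw" is the opening, from 0 (shut) to 1 (fully open), set as the call begins (left out, the last holds). The fingers move at their own pace and stop on an object; "force" is the grip in N (left out, the last holds). Time passes only in rows, so rows that do not move let the fingers close, or fill a call up. It gives the time, the measured TCP pose, the force and the opening at its end, in the units of the state.
- env.state(): the state, without advancing time (a new reading comes with each control period).
- env.grab_frame(name): name is "scene" or "side" or "wrist"; returns the picture (400x640x3 uint8, red, green, blue); there is no depth.
- env.camera_params(name): a dict with "fov_y" (degrees; the focal length in pixels is half the picture's height over the tangent of half this angle, whatever the lens; pixels are square), "cx", "cy" (the principal point, pixels), "pose" (4x4, takes a point from camera to world coordinates). Camera axes: x right, y down, z forward; pixel columns grow to the right and rows downward; lengths in mm; the calibration is good to about 2 mm. A picture is of the moment at which its call begins: read the wrist's pose just before it. camera_params takes no time and is no camera call; for the wrist camera it gives the pose at the moment of the call.
- env.job_done(): hands the job in, once; it reports no verdict.
The state is a dict: "time_s": time; "qpos": joint angles; "qvel": joint speeds; "effort": joint torques, N m; "ee_pos": TCP position; "ee_rot": TCP orientation; "force": force on the tool from outside, world axes, zero at the start; "torque": the same for the moment, N m; "gripper_width": finger opening in mm.
Only numpy, scipy, OpenCV 4.12 (cv2) and the standard library are available. Lean on these libraries where they do the work, as an engineer would, in place of code of your own. Each camera call takes 0.05 s, during which the arm holds its last target.

## Working session

There is one attempt and no reset: what is moved stays moved. The work goes in short steps, Python scripts to look and compute and a tool call to move; the robot and the scene stay as the last step left them, time stands still between calls to the robot, and variables do not carry over. Pictures are saved under pics/ and viewed, and the job is handed in when it is done.

Besides the shell and the picture viewer there is one more tool, called as name(argument=value, ...) on one line, values as JSON. drive_tool: Moves the arm, as the interface text tells. Its arguments: {"type":"object","properties":{"motion":{"type":"array","items":{"type":"array"}},"claw":{"type":"number"},"force":{"type":"number"}},"required":["motion"]}

```bash
ls; mkdir -p pics; cat > h.py <<'E'
import numpy as np, cv2
from workcell import env
def snap(n,f):
    p=env.camera_params(n); im=env.grab_frame(n); cv2.imwrite('pics/'+f,im[:,:,::-1]); np.savez('pics/'+f+'.npz',im=im,pose=p['pose'],fov=p['fov_y'],cx=p['cx'],cy=p['cy']); return im,p
def load(f):
    d=np.load('pics/'+f+'.npz'); return d['im'],dict(pose=d['pose'],fov_y=float(d['fov']),cx=float(d['cx']),cy=float(d['cy']))
def ray(p,u,v):
    f=200/np.tan(np.radians(p['fov_y'])/2); d=np.array([(u-p['cx'])/f,(v-p['cy'])/f,1]); T=np.array(p['pose']); return T[:3,3],T[:3,:3]@d
def onz(p,u,v,z):
    o,d=ray(p,u,v); return o+d*(z-o[2])/d[2]
def proj(p,X):
    f=200/np.tan(np.radians(p['fov_y'])/2); T=np.array(p['pose']); c=T[:3,:3].T@(np.array(X)-T[:3,3]); return c[0]/c[2]*f+p['cx'],c[1]/c[2]*f+p['cy']
E
python3 - <<'E'
from h import *
for n in ['scene','side','wrist']:
    im,p=snap(n,n+'0.png'); print(n,p['fov_y'],p['cx'],p['cy'],np.round(p['pose'],3).tolist())
print(env.state())
E
```

```text
pics
scene 55.113850302661554 316.0784578061873 192.10250057167963 [[-0.082, 0.622, -0.778, 1311.178], [0.996, 0.066, -0.052, 40.789], [0.019, -0.78, -0.626, 731.373], [0.0, 0.0, 0.0, 1.0]]
side 42.71419335256873 316.05507433601474 207.1937901999879 [[-0.808, -0.367, 0.461, -167.163], [-0.589, 0.474, -0.655, 973.428], [0.022, -0.801, -0.599, 1001.309], [0.0, 0.0, 0.0, 1.0]]
wrist 66.98006117457709 319.5222753877736 200.79773054316533 [[0.419, -0.873, -0.251, 310.645], [-0.908, -0.404, -0.113, -489.76], [-0.002, 0.275, -0.961, 383.821], [0.0, 0.0, 0.0, 1.0]]
{'time_s': 0.15, 'qpos': array([-6.64647320e+01,  1.83434352e+01,  8.96908542e+01, -4.59085898e-04,
        7.20431559e+01, -1.14573964e+00]), 'qvel': array([ 0.12342912, -0.11673798, -0.24452186, -0.09181492, -0.0573411 ,
       -0.03380349]), 'effort': array([ 2.25662266e-04, -4.12775123e+01, -2.32154721e+01,  7.27449381e-02,
        4.33940277e-02, -9.05174943e-05]), 'ee_pos': array([ 239.94850571, -522.12315739,  213.30790673]), 'ee_rot': array([-1.79998888e+02,  7.74385735e-02, -6.53188498e+01]), 'force': array([ 0.91190103, -1.14183601,  0.92205735]), 'torque': array([ 0.03158499, -0.00355838,  0.0545371 ]), 'gripper_width': 91.09716893906102}
```

View pics/scene0.png

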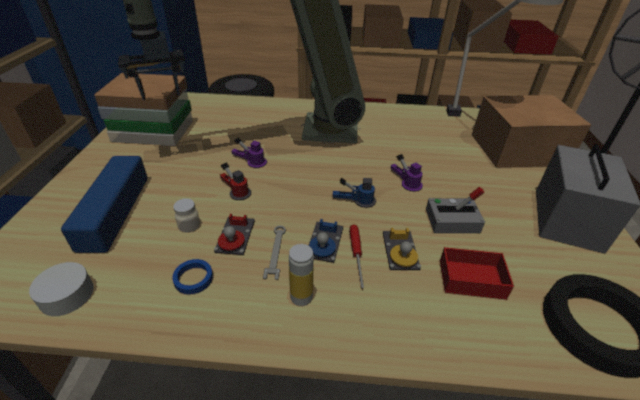

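View pics/side0.png

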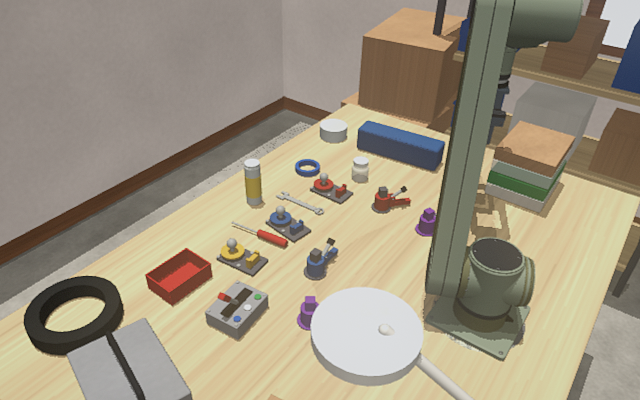

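View pics/wrist0.png

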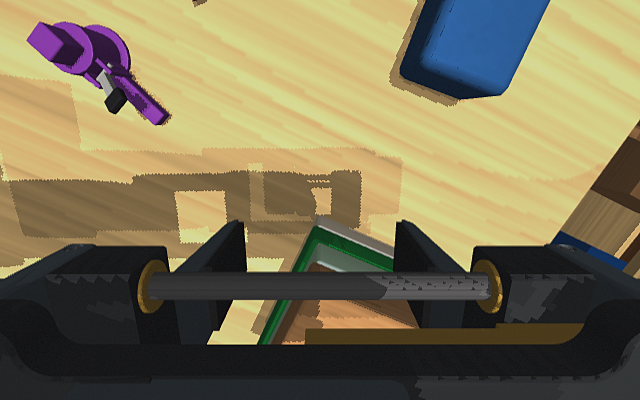

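Red (≈235,185) and blue (≈358,193) couplers are present, yellow is not visible. There are two purple decoys (253,153 and 408,177), stands at (233,240), (325,243) and (402,252), and the switch box at (455,213) with its handle leaning right.

```bash
python3 - <<'E'
from h import *
im,p=load('scene0.png'); c=cv2.resize(im[145:270,210:490],None,fx=2.85,fy=2.85,interpolation=cv2.INTER_CUBIC); cv2.imwrite('pics/sc_z.png',c[:,:,::-1])
im,q=load('side0.png'); c=cv2.resize(im[165:335,200:420],None,fx=3.5,fy=3.5,interpolation=cv2.INTER_CUBIC); cv2.imwrite('pics/si_z.png',c[:,:,::-1])
for n,u,v,z in [('box',455,208,45),('seatR',232,240,24),('seatB',322,246,24),('seatY',404,256,24),('cR',237,182,60),('cB',366,192,60),('pur1',255,150,60),('pur2',411,175,60),('can',301,250,150),('jar',185,205,75),('wrench',277,250,5),('sd',357,255,10),('bin',475,270,40),('tape',192,275,20)]:
    print(n,onz(p,u,v,z).round())
for n,u,v,z in [('seatR',323,186,24),('seatB',280,217,24),('cR',383,190,70),('cB',317,258,70),('box',237,305,45)]:
    print('side',n,onz(q,u,v,z).round())
E
```

```text
box [486. 369.  45.]
seatR [ 647. -215.   24.]
seatB [645.  14.  24.]
seatY [658. 217.  24.]
cR [ 454. -246.   60.]
cB [461. 124.  60.]
pur1 [ 280. -229.   60.]
pur2 [365. 260.  60.]
can [779. -23. 150.]
jar [ 584. -349.   75.]
wrench [ 652. -100.    5.]
sd [654. 103.  10.]
bin [700. 374.  40.]
tape [ 763. -280.   20.]
side seatR [ 636. -207.   24.]
side seatB [643.  14.  24.]
side cR [ 434. -251.   70.]
side cB [413. 137.  70.]
side box [485. 374.  45.]
```

View pics/sc_z.png

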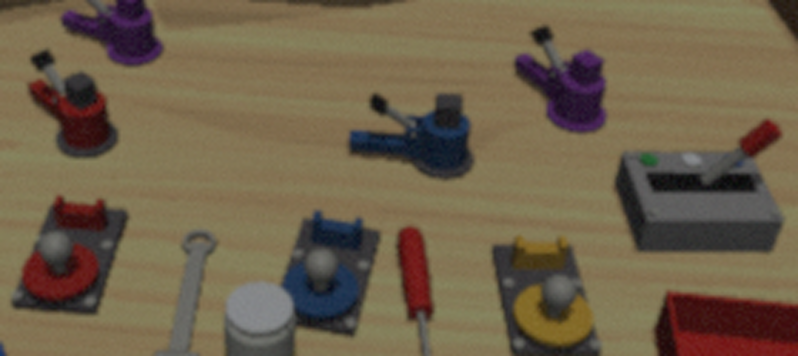

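View pics/si_z.png

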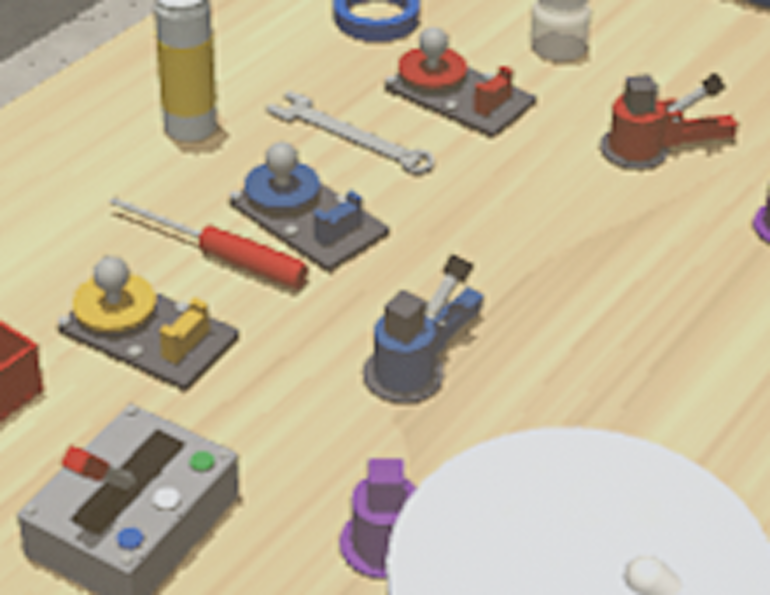

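Both levers are raised. The box's blue side faces world +y. I'll work out the box frame and handle position, then look from above with the wrist camera.

```bash
python3 - <<'E'
from h import *
im,q=load('side0.png');_,p=load('scene0.png')
f=lambda a,b:(200+a/3.5,165+b/3.5); g=lambda a,b:(210+a/2.85,145+b/2.85)
for n,a in dict(blue=(130,538),white=(167,497),green=(202,461),slot=(130,482)).items(): print(n,onz(q,*f(*a),45).round(1))
for n,a in dict(green=(649,160),white=(692,160)).items(): print(n,'scene',onz(p,*g(*a),45).round(1))
def tri(a,b):
    o1,d1=ray(q,*f(*a));o2,d2=ray(p,*g(*b)); d1=d1/np.linalg.norm(d1);d2=d2/np.linalg.norm(d2)
    s=np.linalg.lstsq(np.c_[d1,-d2],o2-o1,rcond=None)[0]; return o1+d1*s[0],o2+d2*s[1]
print('tip',tri((72,458),(770,128)))
print('bR',tri((641,92),(80,88)));print('bB',tri((405,315),(448,108)))
print('padR',tri((713,82),(42,58)));print('padB',tri((459,266),(379,103)))
for n,a,b in [('R',(432,36),(55,243)),('B',(282,156),(321,262)),('Y',(111,270),(560,290))]: print('ball',n,tri(a,b))
E
```

```text
blue [454.7 405.9  45. ]
white [459.6 362.8  45. ]
green [462.8 322.   45. ]
slot [490.  368.1  45. ]
green scene [461.5 326.4  45. ]
white scene [457.1 368.9  45. ]
tip (array([488.55528121, 418.99241361, 113.27600917]), array([487.71898626, 417.58897564, 113.53471732]))
bR (array([ 431.3499846 , -248.44173848,   67.30265305]), array([ 431.97736686, -247.03618233,   65.86592908]))
bB (array([424.90327996, 126.47585652,  66.59440982]), array([425.56128547, 127.72250634,  65.88160484]))
padR (array([ 385.43733235, -300.46580868,   69.51565303]), array([ 386.19072638, -298.71676149,   67.57125879]))
padB (array([423.65161255,  54.8928517 ,  68.51531113]), array([425.31897441,  58.13506413,  66.37873729]))
ball R (array([ 644.6936851 , -219.42851353,   57.19751125]), array([ 645.28221465, -218.19376583,   56.14353138]))
ball B (array([640.62238249,  13.11218151,  53.46140894]), array([641.44420432,  14.66271625,  52.59086123]))
ball Y (array([652.59111587, 215.62896872,  53.89213422]), array([654.4121554 , 218.77202448,  52.95379503]))
```

drive_tool(motion=[[[0.01,0.038,0],[0,0,0.052]],[[0.01,0.038,0],[0,0,0.052]],[[0.01,0.038,0],[0,0,0.052]],[[0.01,0.038,0],[0,0,0.052]],[[0.01,0.038,0],[0,0,0.052]],[[0.01,0.038,0],[0,0,0.052]],[[0.01,0.038,0],[0,0,0.052]],[[0.01,0.038,0],[0,0,0.052]],[[0.01,0.038,0],[0,0,0.052]],[[0.01,0.038,0],[0,0,0.052]]], claw=0.6)

```text
time_s: 0.98
ee_pos: [339.9, -140.7, 214.0]
ee_rot: [-180.0, -0.0, -35.4]
force: [1.0, -0.1, -0.5]
gripper_width: 54.6
```

drive_tool(motion=[[[0.01,0.038,0],[0,0,0.052]],[[0.01,0.038,0],[0,0,0.052]],[[0.01,0.038,0],[0,0,0.052]],[[0.01,0.038,0],[0,0,0.052]],[[0.01,0.038,0],[0,0,0.052]],[[0.01,0.038,0],[0,0,0.052]],[[0.01,0.038,0],[0,0,0.052]],[[0.01,0.038,0],[0,0,0.052]],[[0.01,0.038,0],[0,0,0.052]],[[0.01,0.038,0],[0,0,0.052]]])

```text
time_s: 1.82
ee_pos: [439.9, 239.6, 213.8]
ee_rot: [180.0, 0.0, -5.5]
force: [-0.1, -0.2, 0.4]
gripper_width: 54.9
```

drive_tool(motion=[[[0.009,0.034,0],[0,0,0.038]],[[0.009,0.034,0],[0,0,0.038]],[[0.009,0.034,0],[0,0,0.038]],[[0.009,0.034,0],[0,0,0.038]],[[0.009,0.034,0],[0,0,0.038]],[[0,0,-0.01],[0,0,0]],[[0,0,-0.01],[0,0,0]],[[0,0,-0.01],[0,0,0]],[[0,0,-0.01],[0,0,0]],[[0,0,0],[0,0,0]]], claw=0.5)

```text
time_s: 2.65
ee_pos: [483.7, 405.3, 171.2]
ee_rot: [179.8, 0.3, 5.1]
force: [0.1, -0.7, -0.3]
gripper_width: 45.6
```

```bash
python3 - <<'E'
from h import *
for n in ['wrist','side']: snap(n,n+'1.png')
print(env.state()['ee_pos'])
_,p=load('wrist1.png')
for X in [(489,367,45),(484,424,112),(485,412,99)]: print(proj(p,X))
E
```

```text
[484.9099884  406.35681457 173.67588258]
(np.float64(321.8044228622671), np.float64(229.45901603798302))
(np.float64(322.3854336375136), np.float64(192.78341991103514))
(np.float64(322.1748033664986), np.float64(202.79828506951003))
```

View pics/wrist1.png

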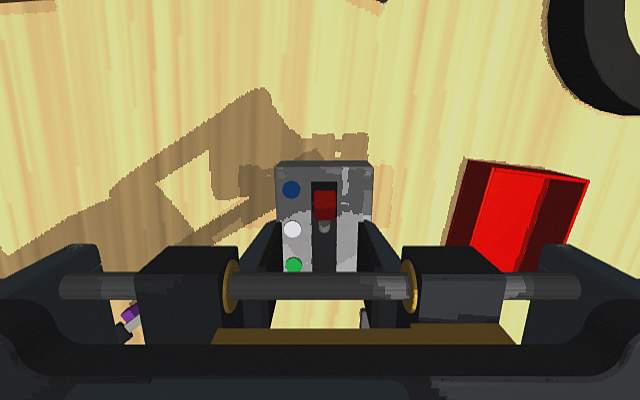

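The red grip shows at (325,205), between the fingers and close to the prediction. I'll descend and pinch it.

drive_tool(motion=[[[0.0005,0.0015,-0.02],[0,0,0]],[[0.0005,0.0015,-0.02],[0,0,0]],[[0.0005,0.0015,-0.02],[0,0,0]],[[0.0005,0.0015,-0.02],[0,0,0]],[[0,0,-0.013],[0,0,0]],[[0,0,0],[0,0,0]],[[0,0,0],[0,0,0]],[[0,0,0],[0,0,0]],[[0,0,0],[0,0,0]],[[0,0,0],[0,0,0]]])

```text
time_s: 3.58
ee_pos: [487.8, 413.9, 82.5]
ee_rot: [-179.9, -0.1, 5.1]
force: [-0.0, 1.1, -0.5]
gripper_width: 46.0
```

drive_tool(motion=[[[0,0,0],[0,0,0]],[[0,0,0],[0,0,0]],[[0,0,0],[0,0,0]],[[0,0,0],[0,0,0]],[[0,0,0],[0,0,0]],[[0,0,0],[0,0,0]],[[0,0,0],[0,0,0]],[[0,0,0],[0,0,0]],[[0,0,0],[0,0,0]],[[0,0,0],[0,0,0]]], claw=0.1, force=6)

```text
time_s: 4.42
ee_pos: [486.7, 413.5, 81.0]
ee_rot: [180.0, 0.0, 5.2]
force: [-3.4, 0.7, 2.6]
gripper_width: 18.0
```

drive_tool(motion=[[[0.0005,-0.0056,0.0043],[0,0,0]],[[0.0005,-0.0059,0.0036],[0,0,0]],[[0.0006,-0.0063,0.0031],[0,0,0]],[[0.0006,-0.0066,0.0024],[0,0,0]],[[0.0006,-0.0068,0.0017],[0,0,0]],[[0.0006,-0.0069,0.0011],[0,0,0]],[[0.0006,-0.007,0.0003],[0,0,0]],[[0,-0.001,0],[0,0,0]],[[0,0,0],[0,0,0]],[[0,0,0],[0,0,0]]])

```text
time_s: 5.25
ee_pos: [491.1, 366.4, 98.0]
ee_rot: [179.9, 0.0, 5.2]
force: [-4.2, -1.4, 2.9]
gripper_width: 17.9
```

```bash
python3 - <<'E'
from h import *
for n in ['side']: snap(n,n+'2.png')
im,_=load('side2.png');c=cv2.resize(im[240:340,180:330],None,fx=5,fy=5,interpolation=cv2.INTER_CUBIC); cv2.imwrite('pics/z2.png',c[:,:,::-1])
print(env.state()['ee_pos'],env.state()['force'])
E
```

```text
[491.12584572 366.50329735  97.93938394] [-4.11671969 -3.90114498  4.610258  ]
```

View pics/z2.png

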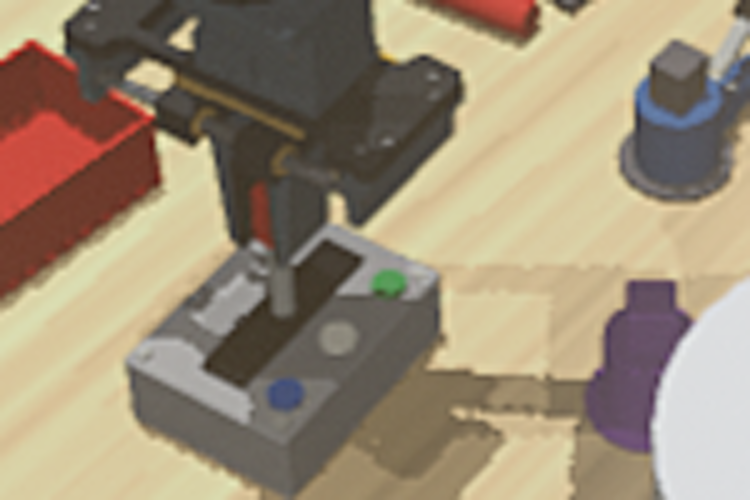

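The handle looks roughly upright. I'll release, rise and check its angle.

drive_tool(motion=[[[0,0,0],[0,0,0]],[[0,0,0],[0,0,0]],[[0,0,0],[0,0,0]],[[0,0,0],[0,0,0]],[[0,0,0],[0,0,0]],[[0,0,0.02],[0,0,0]],[[0,0,0.02],[0,0,0]],[[0,0,0.03],[0,0,0]],[[0,0,0.03],[0,0,0]],[[0,0,0.02],[0,0,0]]], claw=0.7)

```text
time_s: 6.13
ee_pos: [492.0, 368.0, 220.5]
ee_rot: [-179.9, -0.2, 5.2]
force: [0.8, 0.5, 0.2]
gripper_width: 63.9
```

drive_tool(motion=[[[0,-0.02,0.0],[0,0,0]],[[0,-0.03,0],[0,0,0]],[[0,-0.03,0],[0,0,0]],[[0,-0.03,0],[0,0,0]],[[0,-0.03,0],[0,0,0]],[[0,-0.03,0.0],[0,0,0]],[[0,-0.03,0.0],[0,0,0]],[[0,-0.02,0.0],[0,0,0]],[[0,0,0.0],[0,0,0]],[[0,0,0.0],[0,0,0]]])

```text
time_s: 6.97
ee_pos: [491.3, 146.9, 217.7]
ee_rot: [-180.0, -0.0, 5.0]
force: [-0.4, -0.1, 1.3]
gripper_width: 63.9
```

```bash
python3 - <<'E'
from h import *
for n in ['side','wrist','scene']: snap(n,n+'3.png')
a=[cv2.resize(load('side3.png')[0][240:340,180:300],None,fx=3,fy=3),cv2.resize(load('scene3.png')[0][165:265,380:500],None,fx=3,fy=3)]
cv2.imwrite('pics/z3.png',np.hstack(a)[:,:,::-1])
print(env.state()['ee_pos'],env.state()['ee_rot'])
for s in ['side3.png','scene3.png']:
    _,p=load(s); print(proj(p,(489,367,45)),proj(p,(489,367,133)))
E
```

```text
[491.32577808 148.44670466 217.46678687] [-1.79970723e+02 -2.70971204e-02  5.21147401e+00]
(np.float64(237.7560522100485), np.float64(302.6245185322505)) (np.float64(235.19662994554656), np.float64(277.2041013841171))
(np.float64(454.36155789642004), np.float64(208.54421468168843)) (np.float64(462.6349954856638), np.float64(183.07519538993506))
```

View pics/z3.png

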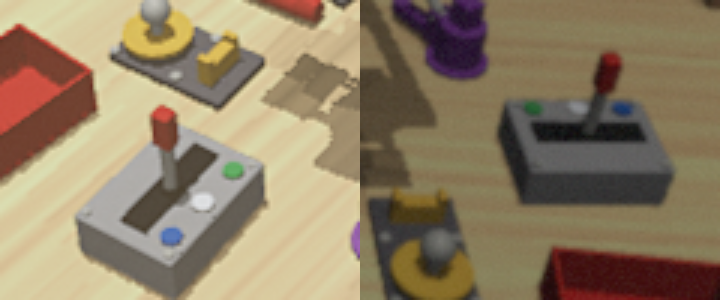

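View pics/wrist3.png

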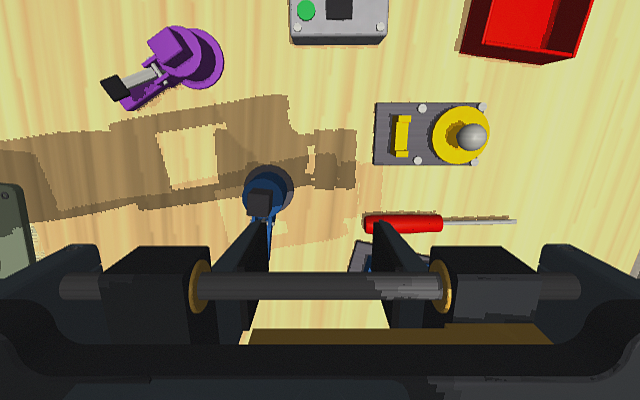

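The handle top is at the predicted upright pixels in both views (scene 463,184; side 234,276). In the wrist view the blue coupler is at (262,195). Next I want a view of the blue coupler and blue stand together.

drive_tool(motion=[[[0.004,-0.02,0.004],[0,0,0]],[[0.004,-0.02,0.004],[0,0,0]],[[0.004,-0.02,0.004],[0,0,0]],[[0.004,-0.02,0.004],[0,0,0]],[[0.004,-0.02,0.004],[0,0,0]],[[0.004,-0.02,0.004],[0,0,0]],[[0.004,-0.02,0.004],[0,0,0]],[[0.004,-0.02,0.004],[0,0,0]],[[0,0,0.0],[0,0,0]],[[0,0,0.0],[0,0,0]]], claw=0.8)

```text
time_s: 7.95
ee_pos: [523.6, -12.1, 249.4]
ee_rot: [-180.0, -0.0, 5.1]
force: [-0.4, -0.1, -0.5]
gripper_width: 73.0
```

```bash
python3 - <<'E'
from h import *
snap('wrist','wrist4.png')
print(env.state()['ee_pos'],env.state()['ee_rot'])
_,p=load('wrist4.png');print(p['pose'].round(2).tolist())
E
```

```text
[523.21082092 -11.53402954 249.19364442] [-1.79952157e+02  1.68823812e-02  5.18654297e+00]
[[1.0, 0.09, 0.02, 516.53], [0.09, -0.96, -0.27, 65.34], [-0.0, 0.27, -0.96, 420.03], [0.0, 0.0, 0.0, 1.0]]
```

View pics/wrist4.png

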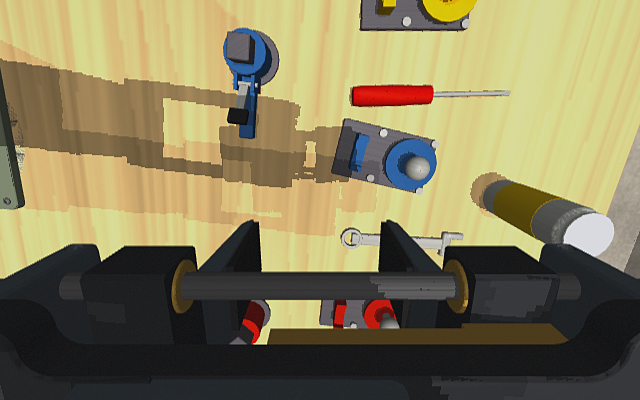

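```bash
python3 - <<'E'
from h import *
im,p=load('wrist4.png')
a=cv2.resize(im[20:145,190:310],None,fx=4.5,fy=4.5,interpolation=cv2.INTER_CUBIC)[:560]; b=cv2.resize(im[110:200,325:445],None,fx=4.5,fy=4.5,interpolation=cv2.INTER_CUBIC)
cv2.imwrite('pics/z4a.png',a[:,:,::-1]);cv2.imwrite('pics/z4b.png',b[:,:,::-1])
E
```

```text
(no output)
```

View pics/z4a.png

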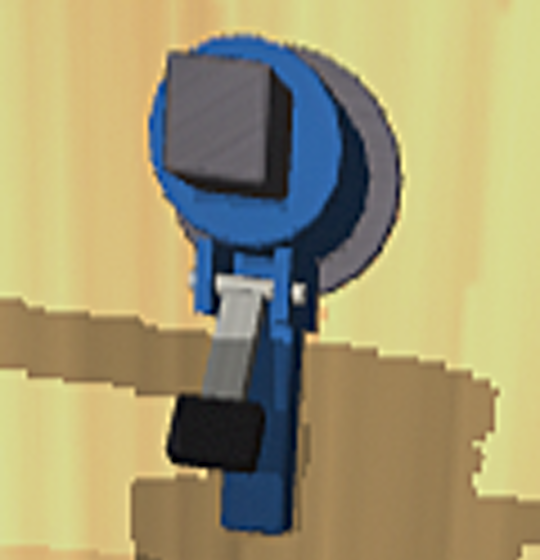

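View pics/z4b.png

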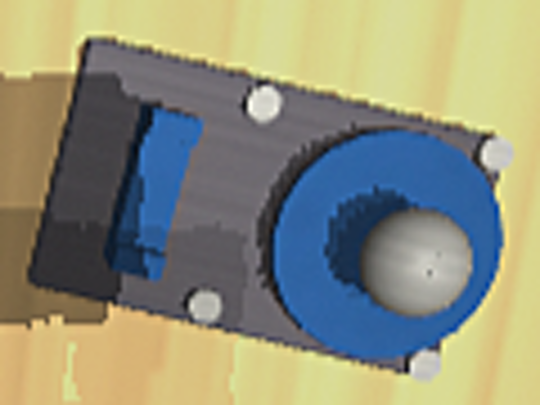

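```bash
python3 - <<'E'
from h import *
im,p=load('wrist4.png')
A=lambda u,v,z:onz(p,190+u/4.5,20+v/4.5,z); B=lambda u,v,z:onz(p,325+u/4.5,110+v/4.5,z)
bk=[A(u,v,78) for u,v in [(172,52),(270,65),(265,185),(166,172)]]; print('block',np.mean(bk,0).round(1))
for i in range(4):
    d=bk[(i+1)%4]-bk[i]; print(np.linalg.norm(d[:2]).round(1),np.degrees(np.arctan2(d[1],d[0])).round(1))
cup=A(246,141,50);print('cup',cup.round(1)); e=A(258,530,24); print('end',e.round(1)); d=cup-e;print(np.linalg.norm(d[:2]),np.degrees(np.arctan2(d[1],d[0])))
c=B(387,244,24);b=B(417,262,50);print('collar',c.round(1),'ball',b.round(1))
k=[B(88,38,5),B(490,132,5),B(30,280,5),B(410,375,5)]
for i,j in [(0,1),(2,3)]:
    d=k[j]-k[i];print(np.degrees(np.arctan2(d[1],d[0])).round(1))
d=B(172,193,36)-c; print(B(172,193,36),np.degrees(np.arctan2(-d[1],-d[0])))
E
```

```text
block [427.4 124.9  78. ]
22.1 -1.6
25.1 -91.0
22.8 178.3
25.0 87.4
cup [427.1 125.5  50. ]
end [426.6  28.5  24. ]
96.98103722977577 89.73340433298085
collar [642.1  14.   24. ] ball [642.9  13.2  50. ]
-7.4
-8.9
[575.69066602  24.24254594  36.        ] -8.78216125371514
```

drive_tool(motion=[[[-0.012,0.017,-0.013],[0,0,-0.0135]],[[-0.012,0.017,-0.013],[0,0,-0.0135]],[[-0.012,0.017,-0.013],[0,0,-0.0135]],[[-0.012,0.017,-0.013],[0,0,-0.0135]],[[-0.012,0.017,-0.013],[0,0,-0.0135]],[[-0.012,0.017,-0.013],[0,0,-0.0135]],[[-0.012,0.017,-0.013],[0,0,-0.0135]],[[-0.012,0.017,-0.013],[0,0,-0.0135]],[[0,0,0.0],[0,0,0]],[[0,0,0.0],[0,0,0]]], claw=0.7)

```text
time_s: 8.83
ee_pos: [426.0, 124.8, 145.0]
ee_rot: [180.0, 0.1, -0.8]
force: [0.7, 0.3, 1.0]
gripper_width: 64.1
```

```bash
python3 - <<'E'
from h import *
snap('wrist','wrist5.png')
print(env.state()['ee_pos'],env.state()['ee_rot'])
E
```

```text
[427.19438181 124.29427276 145.67464604] [ 1.79996277e+02 -3.44806770e-02 -8.78024248e-01]
```

View pics/wrist5.png

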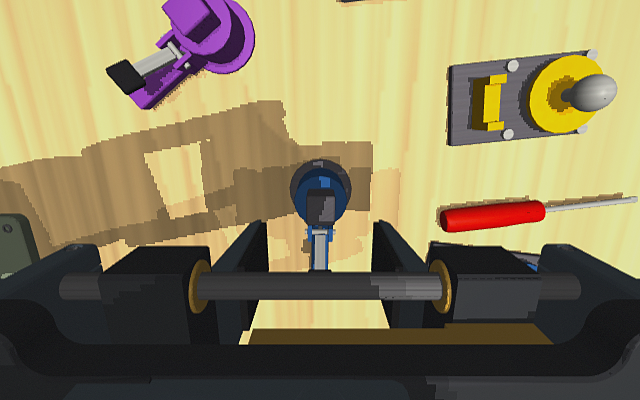

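The blue coupler is centred between the fingers, with the block at (320,207). Descending to grip.

drive_tool(motion=[[[0,0,-0.015],[0,0,0]],[[0,0,-0.015],[0,0,0]],[[0,0,-0.015],[0,0,0]],[[0,0,-0.015],[0,0,0]],[[0,0,-0.015],[0,0,0]],[[0,0,-0.01],[0,0,0]],[[0,0,-0.007],[0,0,0]],[[0,0,0],[0,0,0]],[[0,0,0.0],[0,0,0]],[[0,0,0.0],[0,0,0]]])

```text
time_s: 9.72
ee_pos: [428.1, 123.5, 54.2]
ee_rot: [-180.0, -0.1, -1.0]
force: [0.4, 0.1, -0.6]
gripper_width: 64.0
```

drive_tool(motion=[[[0,0,0],[0,0,0]],[[0,0,0],[0,0,0]],[[0,0,0],[0,0,0]],[[0,0,0],[0,0,0]],[[0,0,0],[0,0,0]],[[0,0,0],[0,0,0]],[[0,0,0],[0,0,0]],[[0,0,0],[0,0,0]],[[0,0,0.0],[0,0,0]],[[0,0,0.0],[0,0,0]]], claw=0.1, force=40)

```text
time_s: 10.55
ee_pos: [426.8, 123.4, 53.5]
ee_rot: [180.0, 0.0, -1.0]
force: [-2.9, 0.6, 1.7]
gripper_width: 23.8
```

drive_tool(motion=[[[0,0,0.005],[0,0,0]],[[0,0,0.01],[0,0,0]],[[0,0,0.01],[0,0,0]],[[0,0,0.01],[0,0,0]],[[0,0,0.01],[0,0,0]],[[0,0,0.01],[0,0,0]],[[0,0,0.015],[0,0,0]],[[0,0,0.015],[0,0,0]],[[0,0,0.01],[0,0,0]],[[0,0,0.0],[0,0,0]]])

```text
time_s: 11.38
ee_pos: [428.3, 123.7, 150.0]
ee_rot: [-179.9, -0.2, -1.0]
force: [0.1, 0.3, -5.7]
gripper_width: 23.8
```

drive_tool(motion=[[[0.014,-0.007,0],[0,0,-0.106]],[[0.014,-0.007,0],[0,0,-0.106]],[[0.014,-0.007,0],[0,0,-0.106]],[[0.014,-0.007,0],[0,0,-0.106]],[[0.014,-0.007,0],[0,0,-0.106]],[[0.014,-0.007,0],[0,0,-0.106]],[[0.014,-0.007,0],[0,0,-0.106]],[[0.014,-0.007,0],[0,0,-0.106]],[[0.014,-0.007,0],[0,0,-0.106]],[[0.014,-0.007,0],[0,0,-0.106]]])

```text
time_s: 12.22
ee_pos: [566.9, 52.9, 146.7]
ee_rot: [179.8, 0.1, -62.1]
force: [0.4, 0.3, -4.1]
gripper_width: 23.9
```

drive_tool(motion=[[[0.014,-0.007,0],[0,0,-0.106]],[[0.014,-0.007,0],[0,0,-0.106]],[[0.014,-0.007,0],[0,0,-0.106]],[[0.014,-0.007,0],[0,0,-0.106]],[[0.008,-0.007,0],[0,0,-0.106]],[[0.007,-0.003,0],[0,0,-0.103]],[[0,0,0],[0,0,0]],[[0,0,0],[0,0,0]],[[0,0,0],[0,0,0]],[[0,0,0],[0,0,0]]])

```text
time_s: 13.05
ee_pos: [637.3, 15.7, 148.0]
ee_rot: [179.9, -0.0, -97.9]
force: [0.3, -0.1, -4.7]
gripper_width: 23.9
```

```bash
python3 - <<'E'
from h import *
for n in ['wrist','scene','side']: snap(n,n+'6.png')
print(env.state()['ee_pos'],env.state()['ee_rot'],env.state()['force'])
a=[cv2.resize(load('side6.png')[0][150:250,240:340],None,fx=4,fy=4),cv2.resize(load('scene6.png')[0][165:265,270:370],None,fx=4,fy=4)]
cv2.imwrite('pics/z6.png',np.hstack(a)[:,:,::-1])
E
```

```text
[637.72681752  15.71429149 148.53131741] [ 1.79989066e+02 -5.53932235e-03 -9.79725900e+01] [-1.18941314 -0.09650905 -5.10828238]
```

View pics/z6.png

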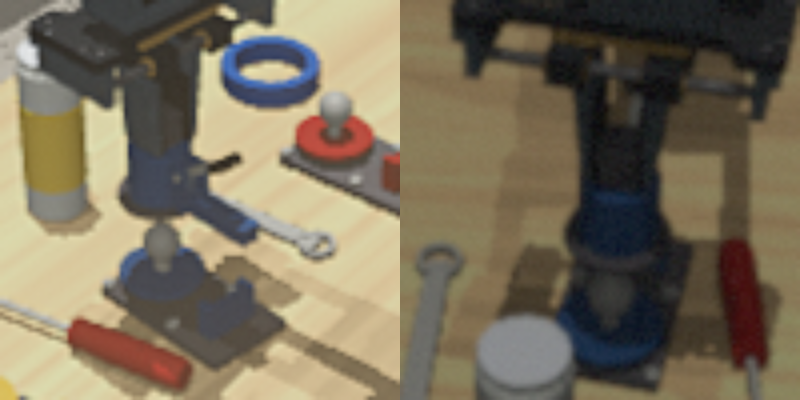

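View pics/wrist6.png

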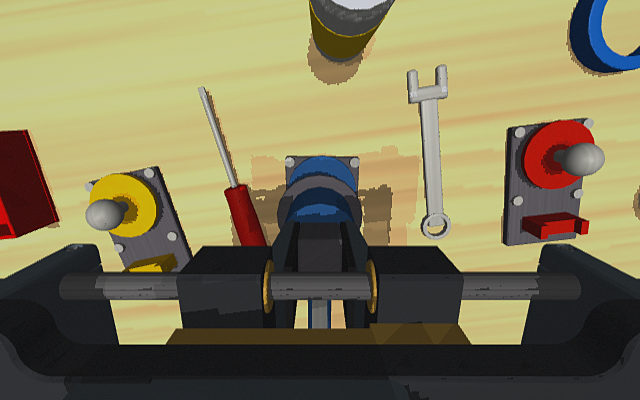

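```bash
python3 - <<'E'
from h import *
im,p=load('wrist6.png')
cv2.imwrite('pics/z6w.png',cv2.resize(im[145:250,265:375],None,fx=6,fy=5.6,interpolation=cv2.INTER_CUBIC)[:,:,::-1])
for n,X in [('collar',(642.4,13.7,24)),('foottop',(637.7+1.7,15.5,148.5-53.5+6))]:
    print(n); P=np.array([proj(p,(X[0]+(34 if n=='collar' else 33)*np.cos(t),X[1]+(34 if n=='collar' else 33)*np.sin(t),X[2])) for t in np.linspace(0,2*np.pi,73)])
    print(P.min(0),P.max(0), (P.min(0)-[265,145])*[6,5.6],(P.max(0)-[265,145])*[6,5.6])
E
```

```text
collar
[286.96767491 155.04675285] [354.83240774 220.97826158] [131.80604944  56.26181594] [538.99444644 425.47826486]
foottop
[276.08069066 174.69748531] [362.92424097 256.83128927] [ 66.48414397 166.30591773] [587.54544584 626.25521989]
```

View pics/z6w.png

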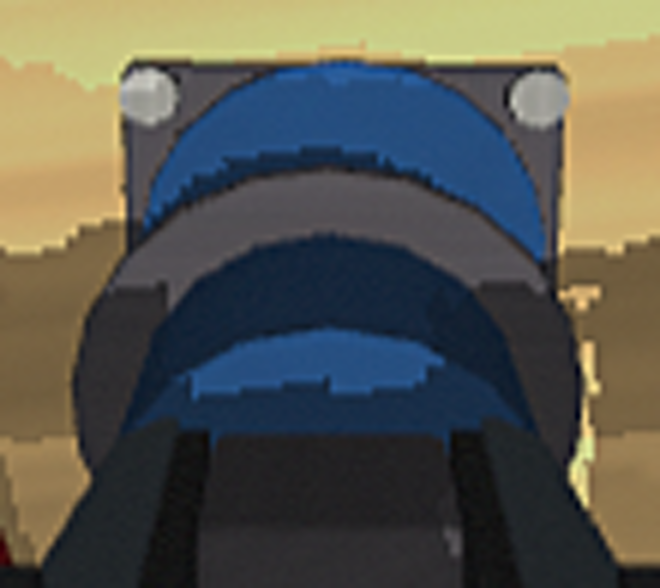

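drive_tool(motion=[[[0.001,-0.001,-0.005],[0,0,0]],[[0.001,-0.001,-0.005],[0,0,0]],[[0.0005,-0.001,-0.005],[0,0,0]],[[0,0,-0.005],[0,0,0]],[[0,0,-0.004],[0,0,0]],[[0,0,0],[0,0,0]],[[0,0,0],[0,0,0]],[[0,0,0],[0,0,0]],[[0,0,0],[0,0,0]],[[0,0,0],[0,0,0]]])

```text
time_s: 14.03
ee_pos: [640.8, 12.4, 124.8]
ee_rot: [-180.0, -0.0, -98.0]
force: [0.1, 0.1, -5.8]
gripper_width: 23.4
```

```bash
python3 - <<'E'
from h import *
for n in ['wrist','scene','side']: snap(n,n+'7.png')
s=env.state();print(s['ee_pos'],s['ee_rot'],s['force'])
im,p=load('wrist7.png')
cv2.imwrite('pics/z7w.png',cv2.resize(im[145:250,265:375],None,fx=6,fy=5.6,interpolation=cv2.INTER_CUBIC)[:,:,::-1])
a=[cv2.resize(load('side7.png')[0][180:240,260:320],None,fx=6.6,fy=6.6),cv2.resize(load('scene7.png')[0][205:265,290:350],None,fx=6.6,fy=6.6)]
cv2.imwrite('pics/z7.png',np.hstack(a)[:,:,::-1])
t=s['ee_pos']
for n,X in [('collar',(641.9,12.8,24)),('foottop',(t[0]+1.7,t[1]-.2,t[2]-53.5+6))]:
    P=np.array([proj(p,(X[0]+(34 if n=='collar' else 33)*np.cos(a),X[1]+(34 if n=='collar' else 33)*np.sin(a),X[2])) for a in np.linspace(0,2*np.pi,73)])
    print(n,(P.min(0)-[265,145])*[6,5.6],(P.max(0)-[265,145])*[6,5.6])
E
```

```text
[640.7203374   12.4351803  124.71558744] [-1.79976159e+02 -6.73623032e-04 -9.80324745e+01] [-0.96551765 -0.14032362 -4.51605579]
collar [105.49662951 103.67957025] [542.89789845 496.58200281]
foottop [ 67.63872976 170.22730005] [586.7507069  628.60203964]
```

View pics/z7w.png

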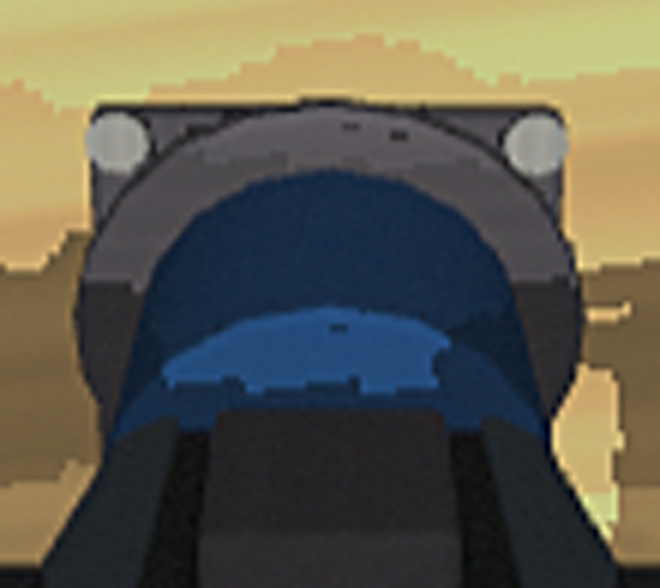

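View pics/z7.png

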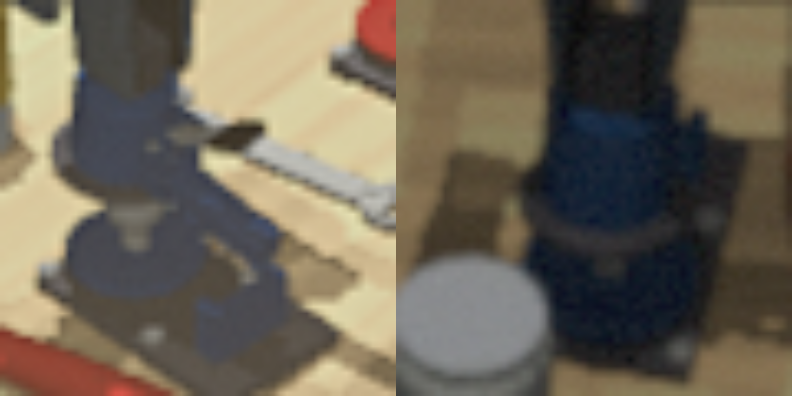

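In both views the coupler has swung in the grip: its foot ring's front edge moved from row 168 to 103 (zoomed), so it is nose-up by about 0.17 rad. The grip evidently slackened. I'll set it down in open bench, let it stand flat, and regrip.

drive_tool(motion=[[[0,0,0.01],[0,0,0]],[[0,0,0.01],[0,0,0]],[[0,0,0.015],[0,0,0]],[[-0.02,0,0],[0,0,0]],[[-0.025,0,0],[0,0,0]],[[-0.03,0,0],[0,0,0]],[[-0.03,0,0],[0,0,0]],[[-0.03,0,0],[0,0,0]],[[-0.025,0,0],[0,0,0]],[[-0.015,0,0],[0,0,0]]])

```text
time_s: 15.02
ee_pos: [462.8, 12.5, 160.8]
ee_rot: [180.0, -0.0, -98.0]
force: [-0.1, -0.2, -5.0]
gripper_width: 23.8
```

```bash
python3 - <<'E'
from h import *
for n in ['wrist','scene','side']: snap(n,n+'8.png')
s=env.state();print(s['ee_pos'],s['ee_rot'],s['force'],s['gripper_width'])
a=[cv2.resize(load('side8.png')[0][200:280,270:350],None,fx=5,fy=5),cv2.resize(load('scene8.png')[0][155:235,280:360],None,fx=5,fy=5)]
cv2.imwrite('pics/z8.png',np.hstack(a)[:,:,::-1])
E
```

```text
[465.59322844  12.42415671 161.14843552] [-1.79815589e+02  2.09321841e-02 -9.80307859e+01] [ 1.16928626 -0.03230826 -5.56436545] 23.74408498638885
```

View pics/z8.png

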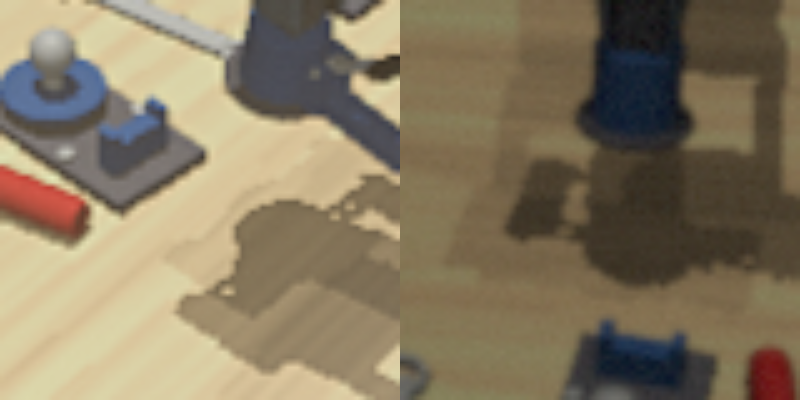

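View pics/wrist8.png

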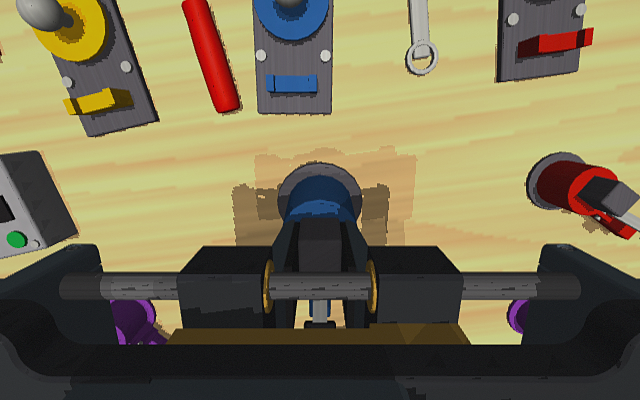

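drive_tool(motion=[[[0,0,-0.01],[0,0,0]],[[0,0,-0.015],[0,0,0]],[[0,0,-0.015],[0,0,0]],[[0,0,-0.015],[0,0,0]],[[0,0,-0.015],[0,0,0]],[[0,0,-0.012],[0,0,0]],[[0,0,-0.006],[0,0,0]],[[0,0,-0.003],[0,0,0]],[[0,0,0],[0,0,0]],[[0,0,0],[0,0,0]]])

```text
time_s: 16.0
ee_pos: [466.8, 12.4, 69.2]
ee_rot: [-179.9, 0.0, -98.0]
force: [0.8, 0.2, -5.4]
gripper_width: 23.8
```

drive_tool(motion=[[[0,0,-0.001],[0,0,0]],[[0,0,-0.001],[0,0,0]],[[0,0,-0.001],[0,0,0]],[[0,0,-0.001],[0,0,0]],[[0,0,-0.001],[0,0,0]],[[0,0,0],[0,0,0]],[[0,0,0],[0,0,0]],[[0,0,0],[0,0,0]],[[0,0,0],[0,0,0]],[[0,0,0],[0,0,0]]])

```text
time_s: 16.83
ee_pos: [466.0, 12.4, 63.7]
ee_rot: [-180.0, 0.0, -98.0]
force: [0.4, -0.8, -1.4]
gripper_width: 23.4
```

drive_tool(motion=[[[0,0,-0.001],[0,0,0]],[[0,0,-0.001],[0,0,0]],[[0,0,-0.001],[0,0,0]],[[0,0,-0.001],[0,0,0]],[[0,0,-0.001],[0,0,0]],[[0,0,-0.001],[0,0,0]],[[0,0,-0.001],[0,0,0]],[[0,0,0],[0,0,0]],[[0,0,0],[0,0,0]],[[0,0,0],[0,0,0]]])

```text
time_s: 17.67
ee_pos: [470.2, 12.1, 59.8]
ee_rot: [-179.4, 0.0, -98.0]
force: [2.4, -2.3, 20.1]
gripper_width: 23.5
```

drive_tool(motion=[[[0,0,-0.001],[0,0,0]],[[0,0,-0.001],[0,0,0]],[[0,0,0],[0,0,0]],[[0,0,0],[0,0,0]],[[0,0,0],[0,0,0]],[[0,0,0],[0,0,0]],[[0,0,0],[0,0,0]],[[0,0,0],[0,0,0]],[[0,0,0],[0,0,0]],[[0,0,0],[0,0,0]]])

```text
time_s: 18.5
ee_pos: [472.1, 11.8, 58.8]
ee_rot: [-179.1, 0.1, -98.0]
force: [4.4, -2.1, 23.6]
gripper_width: 23.8
```

drive_tool(motion=[[[0,0,0],[0,0,0]],[[0,0,0],[0,0,0]],[[0,0,0],[0,0,0]],[[0,0,0],[0,0,0]],[[0,0,0.0],[0,0,0]],[[0,0,0.02],[0,0,0]],[[0,0,0.02],[0,0,0]],[[0,0,0.02],[0,0,0]],[[-0.01,0,0.02],[0,0,0]],[[-0.01,0,0.0],[0,0,0]]], claw=0.6)

```text
time_s: 19.33
ee_pos: [447.9, 12.5, 137.3]
ee_rot: [-179.6, 0.1, -98.0]
force: [-0.3, -0.2, 1.2]
gripper_width: 54.5
```

```bash
python3 - <<'E'
from h import *
for n in ['wrist','side']: snap(n,n+'9.png')
s=env.state();print(s['ee_pos'],s['ee_rot'],s['force'],s['gripper_width'])
a=[cv2.resize(load('side9.png')[0][200:280,270:350],None,fx=5,fy=5),cv2.resize(load('wrist9.png')[0][150:250,270:370],None,fx=4,fy=4)]
cv2.imwrite('pics/z9.png',np.hstack(a)[:,:,::-1])
E
```

```text
[443.7993371   12.47877447 134.20837013] [ 1.79919595e+02 -1.54918913e-02 -9.80276012e+01] [-0.12094745 -0.13849529 -0.52327414] 54.022489382381984
```

View pics/z9.png

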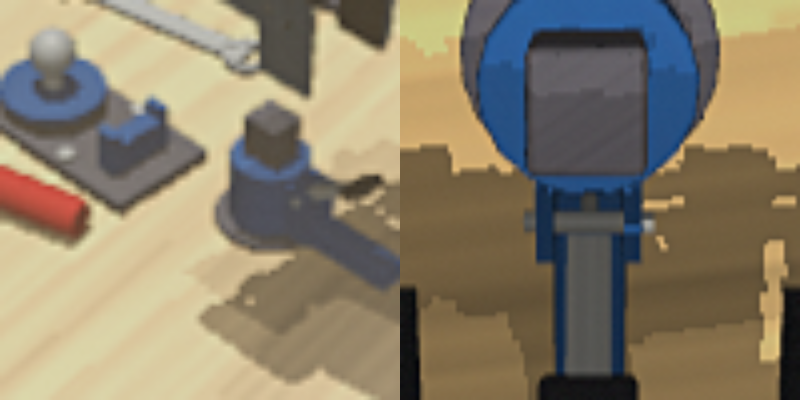

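View pics/wrist9.png

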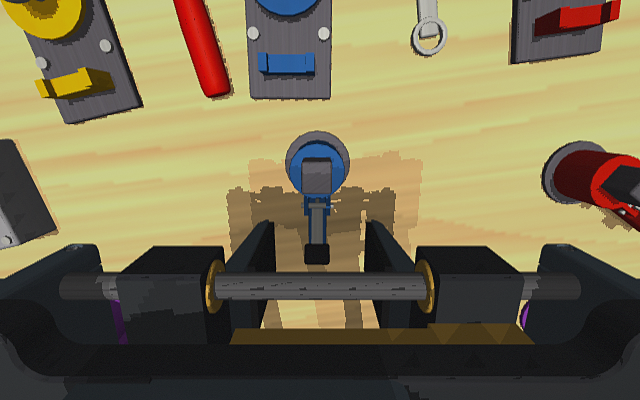

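The coupler stands flat again with its lever raised, block top at (316,177). Computing the regrip.

```bash
python3 - <<'E'
from h import *
_,p=load('wrist9.png'); c=[onz(p,u,v,78) for u,v in [(301.7,161.5),(331.3,161),(331.3,193.3),(302,193.5)]]
print(np.mean(c,0).round(1)); 
for i in range(4):
    d=c[(i+1)%4]-c[i];print(np.linalg.norm(d).round(1),np.degrees(np.arctan2(d[1],d[0])).round(1))
print('cup',onz(p,270+(589-400)/4,150+(80)/4,50))
E
```

```text
[478.8  10.6  78. ]
22.6 -96.9
25.4 172.7
23.0 82.5
25.2 -8.3
cup [479.77788283  10.13682734  50.        ]
```

drive_tool(motion=[[[0.01,-0.001,0],[0,0,0]],[[0.015,-0.001,0],[0,0,0]],[[0.01,0,-0.01],[0,0,0]],[[0,0,-0.015],[0,0,0]],[[0,0,-0.015],[0,0,0]],[[0,0,-0.015],[0,0,0]],[[0,0,-0.015],[0,0,0]],[[0,0,-0.011],[0,0,0]],[[0,0,0.0],[0,0,0]],[[0,0,0.0],[0,0,0]]])

```text
time_s: 20.27
ee_pos: [480.5, 10.4, 52.0]
ee_rot: [179.8, -0.0, -98.0]
force: [0.4, -0.3, 0.3]
gripper_width: 55.0
```

drive_tool(motion=[[[0,0,0],[0,0,0]],[[0,0,0],[0,0,0]],[[0,0,0],[0,0,0]],[[0,0,0],[0,0,0]],[[0,0,0],[0,0,0]],[[0,0,0],[0,0,0]],[[0,0,0],[0,0,0]],[[0,0,0],[0,0,0]],[[0,0,0.0],[0,0,0]],[[0,0,0.0],[0,0,0]]], claw=0.1, force=50)

```text
time_s: 21.1
ee_pos: [480.9, 10.5, 53.9]
ee_rot: [-180.0, 0.0, -98.0]
force: [-0.4, -0.1, 3.9]
gripper_width: 23.4
```

drive_tool(motion=[[[0,0,0.005],[0,0,0]],[[0,0,0.01],[0,0,0]],[[0,0,0.01],[0,0,0]],[[0,0,0.015],[0,0,0]],[[0,0,0.015],[0,0,0]],[[0,0,0.015],[0,0,0]],[[0,0,0.01],[0,0,0]],[[0,0,0.005],[0,0,0]],[[0,0,0.0],[0,0,0]],[[0,0,0.0],[0,0,0]]])

```text
time_s: 21.93
ee_pos: [479.9, 10.4, 137.7]
ee_rot: [179.9, -0.0, -98.0]
force: [-0.1, 0.3, -6.2]
gripper_width: 23.7
```

drive_tool(motion=[[[0.01,0,0.005],[0,0,0]],[[0.02,0,0.005],[0,0,0]],[[0.03,0.001,0],[0,0,0]],[[0.03,0.001,0],[0,0,0]],[[0.03,0,0],[0,0,0]],[[0.025,0,0],[0,0,0]],[[0.013,0,0],[0,0,0]],[[0.005,0,0],[0,0,0]],[[0,0,0],[0,0,0]],[[0,0,0],[0,0,0]]])

```text
time_s: 22.77
ee_pos: [642.0, 12.4, 147.0]
ee_rot: [179.8, -0.0, -98.0]
force: [-0.4, -0.2, -5.1]
gripper_width: 23.7
```

```bash
cat > chk.py <<'E'
from h import *
import sys
tag,sx,sy,off=sys.argv[1],float(sys.argv[2]),float(sys.argv[3]),float(sys.argv[4])
for n in ['wrist','side','scene']: snap(n,n+tag+'.png')
s=env.state();print(s['ee_pos'].round(1),s['ee_rot'].round(2),s['force'].round(1),s['gripper_width'].round(1))
im,p=load('wrist'+tag+'.png'); t=s['ee_pos']; y=np.radians(s['ee_rot'][2]+90)
v=cv2.resize(im[125:250,255:385],None,fx=5,fy=4.8,interpolation=cv2.INTER_CUBIC)
for X,r,c in [((sx,sy,24),34,(0,255,0)),((t[0]+off*np.cos(y),t[1]+off*np.sin(y),t[2]-53.5+6),33,(255,255,0)),((t[0]+off*np.cos(y),t[1]+off*np.sin(y),t[2]-53.5+50),24.5,(255,0,255))]:
    P=np.array([proj(p,(X[0]+r*np.cos(a),X[1]+r*np.sin(a),X[2])) for a in np.linspace(0,2*np.pi,73)])
    cv2.polylines(v,[((P-[255,125])*[5,4.8]).astype(int)],True,c,1)
cv2.imwrite('pics/w'+tag+'z.png',v[:,:,::-1])
E
python3 chk.py 10 641.9 12.8 -2
```

```text
Traceback (most recent call last):
  File "chk.py", line 5, in <module>
    s=env.state();print(s['ee_pos'].round(1),s['ee_rot'].round(2),s['force'].round(1),s['gripper_width'].round(1))
                                                                                      ^^^^^^^^^^^^^^^^^^^^^^^^
AttributeError: 'float' object has no attribute 'round'
```

```bash
sed -i "s/s\['gripper_width'\].round(1)/s['gripper_width']/" chk.py; python3 chk.py 10 641.9 12.8 -2
```

```text
[643.   12.4 148.8] [-180.     -0.    -98.03] [ 0.9  0.  -5.1] 23.621955646845176
```

View pics/w10z.png

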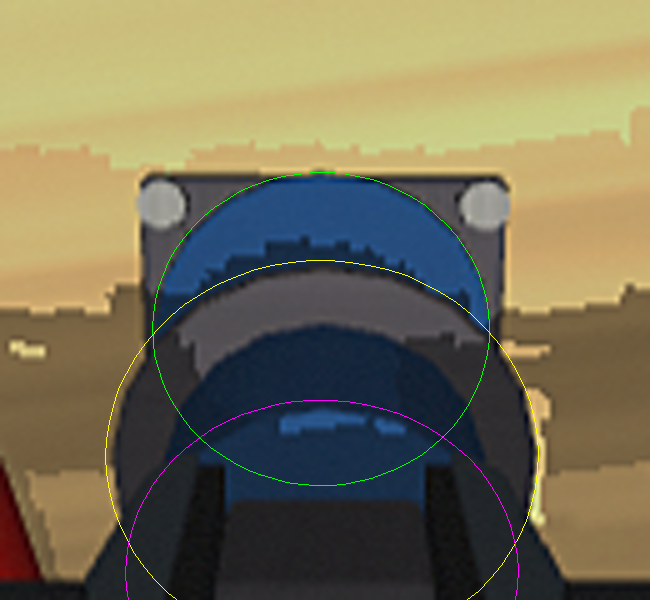

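drive_tool(motion=[[[0.001,0,-0.005],[0,0,0]],[[0,0,-0.005],[0,0,0]],[[0,0,-0.005],[0,0,0]],[[0,0,-0.005],[0,0,0]],[[0,0,-0.005],[0,0,0]],[[0,0,0],[0,0,0]],[[0,0,0],[0,0,0]],[[0,0,0],[0,0,0]],[[0,0,0],[0,0,0]],[[0,0,0],[0,0,0]]])

```text
time_s: 23.9
ee_pos: [644.9, 12.4, 123.9]
ee_rot: [-180.0, 0.0, -98.0]
force: [0.1, 0.9, -5.1]
gripper_width: 23.5
```

```bash
python3 chk.py 11 641.9 12.8 -2; python3 - <<'E'
from h import *
a=[cv2.resize(load('side11.png')[0][170:240,250:320],None,fx=5.6,fy=5.6),cv2.resize(load('scene11.png')[0][200:270,285:355],None,fx=5.6,fy=5.6)]
cv2.imwrite('pics/z11.png',np.clip(np.hstack(a)*1.5,0,255)[:,:,::-1])
E
```

```text
[644.7  12.4 123.7] [-179.98   -0.    -98.03] [ 0.3 -0.3 -5.7] 23.58616063187005[ WARN:0@0.636] global loadsave.cpp:1063 imwrite_ Unsupported depth image for selected encoder is fallbacked to CV_8U.
```

View pics/w11z.png

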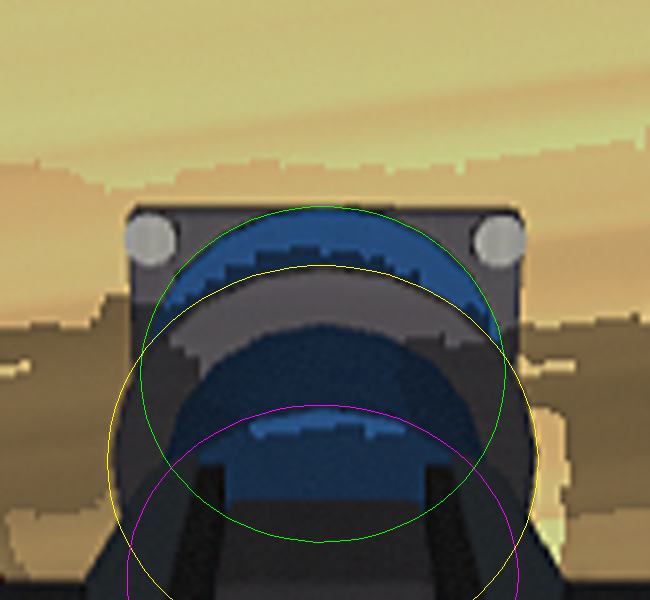

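View pics/z11.png

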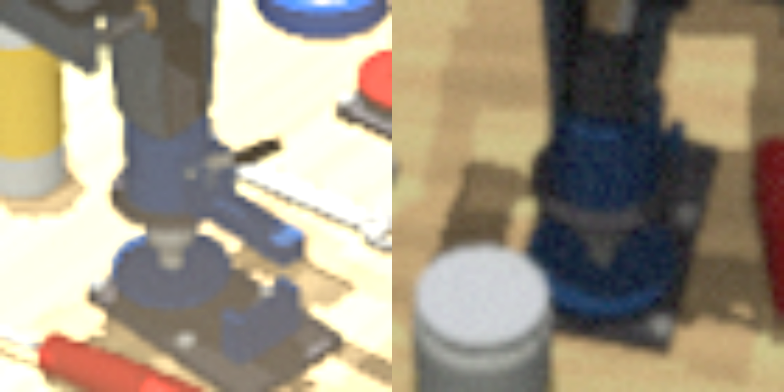

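Aligned and upright. Descending onto the ball while watching the force.

drive_tool(motion=[[[-0.0005,0,-0.002],[0,0,0]],[[0,0,-0.002],[0,0,0]],[[0,0,-0.002],[0,0,0]],[[0,0,-0.002],[0,0,0]],[[0,0,-0.002],[0,0,0]],[[0,0,-0.002],[0,0,0]],[[0,0,-0.002],[0,0,0]],[[0,0,0],[0,0,0]],[[0,0,0],[0,0,0]],[[0,0,0],[0,0,0]]])

```text
time_s: 24.88
ee_pos: [644.2, 12.4, 109.5]
ee_rot: [-180.0, -0.0, -98.0]
force: [1.0, -0.8, -5.4]
gripper_width: 23.6
```

drive_tool(motion=[[[0,0,-0.003],[0,0,0]],[[0,0,-0.003],[0,0,0]],[[0,0,-0.003],[0,0,0]],[[0,0,-0.003],[0,0,0]],[[0,0,-0.003],[0,0,0]],[[0,0,-0.003],[0,0,0]],[[0,0,-0.002],[0,0,0]],[[0,0,-0.002],[0,0,0]],[[0,0,0],[0,0,0]],[[0,0,0],[0,0,0]]])

```text
time_s: 25.72
ee_pos: [644.1, 12.4, 87.3]
ee_rot: [180.0, -0.0, -98.0]
force: [-0.4, 0.9, -5.8]
gripper_width: 23.8
```

drive_tool(motion=[[[0,0,-0.002],[0,0,0]],[[0,0,-0.002],[0,0,0]],[[0,0,-0.002],[0,0,0]],[[0,0,-0.001],[0,0,0]],[[0,0,-0.001],[0,0,0]],[[0,0,-0.001],[0,0,0]],[[0,0,0],[0,0,0]],[[0,0,0],[0,0,0]],[[0,0,0],[0,0,0]],[[0,0,0],[0,0,0]]])

```text
time_s: 26.55
ee_pos: [644.2, 12.4, 78.6]
ee_rot: [-180.0, -0.0, -98.0]
force: [0.1, -0.9, -4.7]
gripper_width: 23.8
```

drive_tool(motion=[[[0,0,-0.001],[0,0,0]],[[0,0,-0.001],[0,0,0]],[[0,0,-0.001],[0,0,0]],[[0,0,0],[0,0,0]],[[0,0,0],[0,0,0]],[[0,0,0],[0,0,0]],[[0,0,0],[0,0,0]],[[0,0,0],[0,0,0]],[[0,0,0],[0,0,0]],[[0,0,0],[0,0,0]]])

```text
time_s: 27.38
ee_pos: [644.4, 12.4, 77.9]
ee_rot: [-179.9, 0.0, -98.0]
force: [-3.4, -0.1, 7.5]
gripper_width: 23.6
```

Seated: the tool stopped at z 77.9 with an upward reaction. I'll release, rise, shut the fingers and move over the pad.

drive_tool(motion=[[[0,0,0.002],[0,0,0]],[[0,0,0],[0,0,0]],[[0,0,0],[0,0,0]],[[0,0,0],[0,0,0]],[[0,0,0],[0,0,0]],[[0,0,0.02],[0,0,0]],[[0,0,0.02],[0,0,0]],[[0,0,0.02],[0,0,0]],[[0,0,0.01],[0,0,0]],[[0,0,0],[0,0,0]]], claw=0.6)

```text
time_s: 28.22
ee_pos: [645.7, 12.4, 150.1]
ee_rot: [-179.7, 0.0, -98.0]
force: [1.2, -0.3, 0.2]
gripper_width: 54.5
```

drive_tool(motion=[[[-0.01,0.001,0],[0,0,0]],[[-0.015,0.002,0],[0,0,0]],[[-0.015,0.002,0],[0,0,0]],[[-0.015,0.002,0],[0,0,0]],[[-0.015,0.002,0],[0,0,0]],[[-0.007,0.001,0],[0,0,0]],[[0,0,0],[0,0,0]],[[0,0,0],[0,0,0]],[[0,0,0],[0,0,0]],[[0,0,0],[0,0,0]]], claw=0, force=20)

```text
time_s: 29.05
ee_pos: [568.0, 22.3, 147.3]
ee_rot: [-180.0, -0.0, -98.0]
force: [0.3, 0.0, 0.2]
gripper_width: 0.6
```

```bash
python3 chk.py 12 641.7 12.4 0; python3 - <<'E'
from h import *
a=[cv2.resize(load('side12.png')[0][170:240,250:320],None,fx=5.6,fy=5.6),cv2.resize(load('scene12.png')[0][190:260,285:355],None,fx=5.6,fy=5.6)]
cv2.imwrite('pics/z12.png',np.clip(np.hstack(a)*1.3,0,255).astype(np.uint8)[:,:,::-1])
_,p=load('wrist12.png'); print(env.state()['ee_pos'])
yw=np.radians(-8); 
for r in [(-70,74),(0,78)]: print(proj(p,(641.7+r[0]*np.cos(yw),12.4+r[0]*np.sin(yw),24+r[1])))
E
```

```text
[567.6  22.3 147.3] [-1.800e+02 -1.000e-02 -9.804e+01] [ 0.8 -0.1 -0.1] 0.6787152128069996
[567.61053771  22.33890138 147.28794011]
(np.float64(318.9724521457043), np.float64(213.76260676091178))
(np.float64(319.03183480927436), np.float64(119.1974235261405))
```

View pics/wrist12.png

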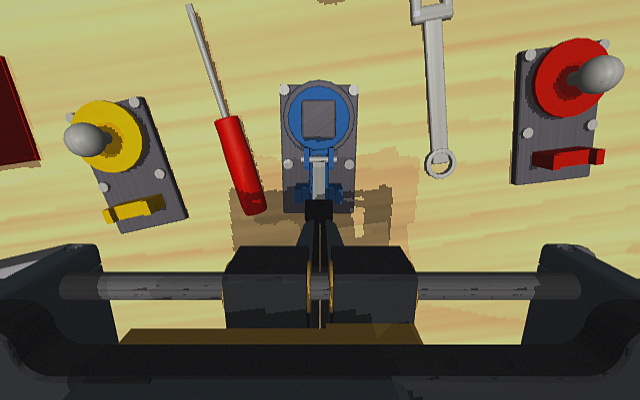

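View pics/z12.png

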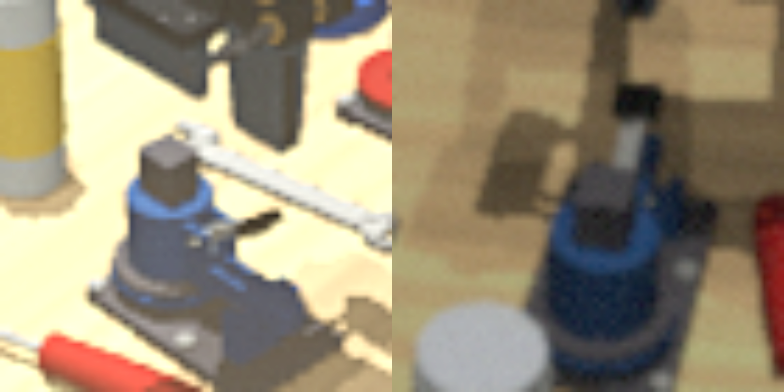

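The blue coupler is fully seated with its drawbar in the fork, and the lever pad is under the shut fingers. Pressing down.

drive_tool(motion=[[[0,0,-0.012],[0,0,0]],[[0,0,-0.015],[0,0,0]],[[0,0,-0.013],[0,0,0]],[[0,0,-0.005],[0,0,0]],[[0,0,-0.004],[0,0,0]],[[0,0,-0.004],[0,0,0]],[[0,0,-0.004],[0,0,0]],[[0,0,-0.004],[0,0,0]],[[0,0,-0.004],[0,0,0]],[[0,0,0],[0,0,0]]])

```text
time_s: 30.03
ee_pos: [567.2, 22.5, 81.9]
ee_rot: [-180.0, -0.0, -98.0]
force: [-0.2, 0.2, 1.5]
gripper_width: 0.7
```

drive_tool(motion=[[[0,0,-0.003],[0,0,0]],[[0,0,-0.003],[0,0,0]],[[0,0,-0.002],[0,0,0]],[[0,0,-0.002],[0,0,0]],[[0,0,-0.002],[0,0,0]],[[0,0,0],[0,0,0]],[[0,0,0],[0,0,0]],[[0,0,0],[0,0,0]],[[0,0,0],[0,0,0]],[[0,0,0],[0,0,0]]])

```text
time_s: 30.87
ee_pos: [567.3, 22.4, 70.5]
ee_rot: [-180.0, -0.0, -98.0]
force: [-0.7, 0.5, -0.7]
gripper_width: 0.7
```

drive_tool(motion=[[[0,0,-0.001],[0,0,0]],[[0,0,-0.001],[0,0,0]],[[0,0,-0.001],[0,0,0]],[[0,0,-0.001],[0,0,0]],[[0,0,-0.001],[0,0,0]],[[0,0,0],[0,0,0]],[[0,0,0],[0,0,0]],[[0,0,0],[0,0,0]],[[0,0,0],[0,0,0]],[[0,0,0],[0,0,0]]])

```text
time_s: 31.7
ee_pos: [566.9, 22.5, 67.3]
ee_rot: [-180.0, 0.0, -98.0]
force: [-3.7, 0.9, 12.2]
gripper_width: -0.2
```

```bash
python3 - <<'E'
from h import *
s=env.state();print(s['ee_pos'],s['force']); snap('side','side13.png');snap('wrist','wrist13.png')
a=[cv2.resize(load('side13.png')[0][170:240,250:320],None,fx=5.6,fy=5.6),cv2.resize(load('wrist13.png')[0][130:230,270:370],None,fx=3.92,fy=3.92)]
cv2.imwrite('pics/z13.png',np.clip(np.hstack(a)*1.3,0,255).astype(np.uint8)[:,:,::-1])
E
```

```text
[566.90951576  22.48976609  67.25857658] [-3.67406005  0.8979707  12.22645457]
```

View pics/z13.png

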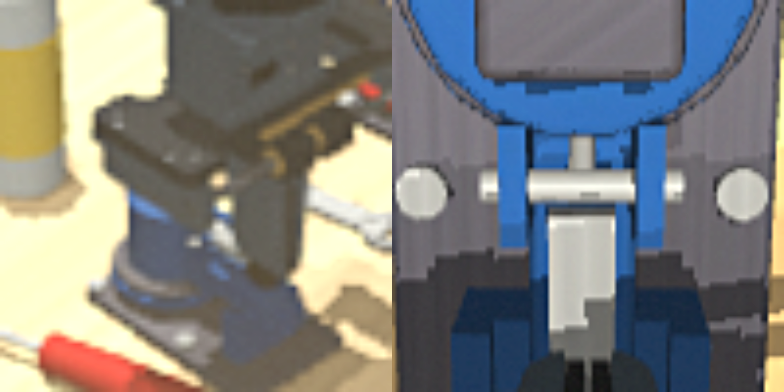

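The blue lever is on its stop (tip z 67.3, 12 N). Rising and moving over to the red coupler.

drive_tool(motion=[[[0,0,0.005],[0,0,0]],[[0,0,0.02],[0,0,0]],[[0,0,0.03],[0,0,0]],[[0,0,0.03],[0,0,0]],[[0,0,0.03],[0,0,0]],[[0,0,0.03],[0,0,0]],[[-0.015,-0.02,0.02],[0,0,0]],[[-0.02,-0.03,0.02],[0,0,0]],[[-0.02,-0.035,0],[0,0,0]],[[-0.02,-0.035,0],[0,0,0]]], claw=0.8)

```text
time_s: 32.63
ee_pos: [492.0, -98.5, 251.8]
ee_rot: [-179.8, -0.0, -97.9]
force: [0.0, -1.1, 0.2]
gripper_width: 64.4
```

drive_tool(motion=[[[-0.015,-0.035,0],[0,0,0]],[[-0.015,-0.035,0],[0,0,0]],[[-0.015,-0.03,0],[0,0,0]],[[-0.01,-0.02,0],[0,0,0]],[[0,0,0],[0,0,0]],[[0,0,0],[0,0,0]],[[0,0,0],[0,0,0]],[[0,0,0],[0,0,0]],[[0,0,0],[0,0,0]],[[0,0,0],[0,0,0]]])

```text
time_s: 33.47
ee_pos: [437.6, -216.7, 250.4]
ee_rot: [180.0, 0.0, -97.9]
force: [0.5, 0.1, 0.1]
gripper_width: 73.0
```

```bash
python3 - <<'E'
from h import *
s=env.state();print(s['ee_pos'],s['force'],s['ee_rot']); snap('side','side14.png');snap('wrist','wrist14.png');snap('scene','scene14.png')
E
```

```text
[ 437.59241381 -216.73980042  250.404814  ] [0.49360237 0.09274174 0.05557059] [ 1.79998500e+02  3.36344472e-03 -9.79374084e+01]
```

View pics/wrist14.png

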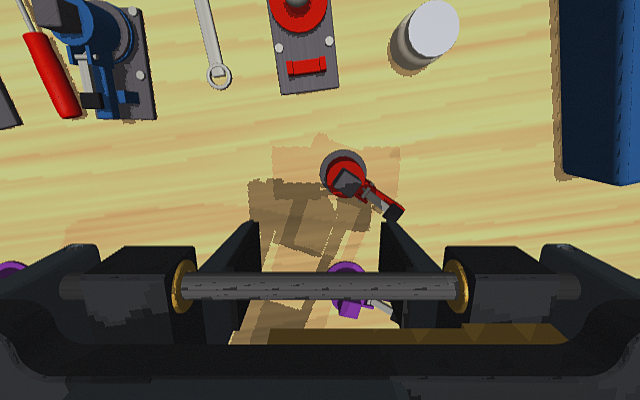

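View pics/side14.png

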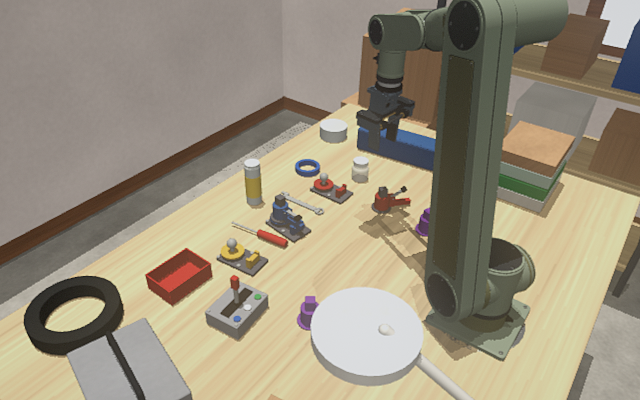

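View pics/scene14.png

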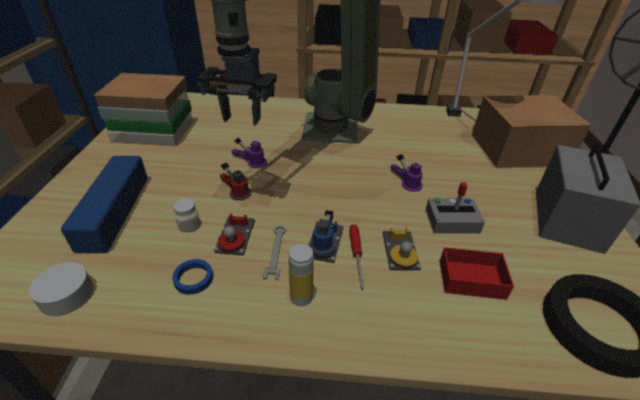

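The red coupler is at (345,180), lever raised; the red stand is at (300,15) to (306,90); the handle is still upright and the blue lever is down. Zooming in to measure.

```bash
python3 - <<'E'
from h import *
im,p=load('wrist14.png')
a=cv2.resize(im[140:230,310:410],None,fx=6,fy=6,interpolation=cv2.INTER_CUBIC);cv2.imwrite('pics/z14a.png',a[:,:,::-1])
b=cv2.resize(im[0:105,250:360],None,fx=5.5,fy=5.5,interpolation=cv2.INTER_CUBIC);cv2.imwrite('pics/z14b.png',b[:,:,::-1])
E
```

```text
(no output)
```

View pics/z14a.png

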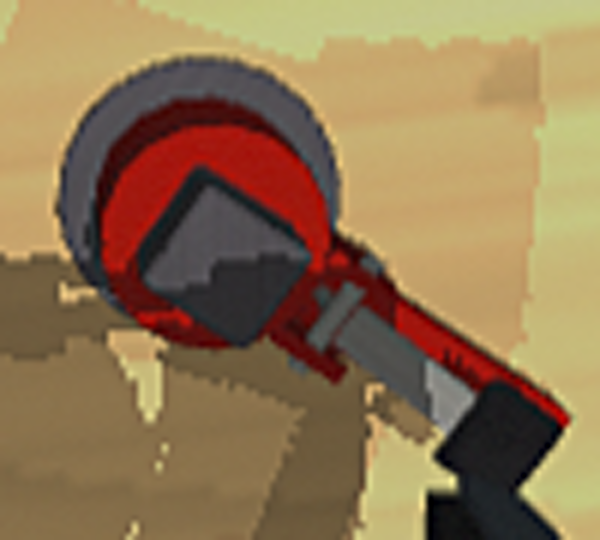

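View pics/z14b.png

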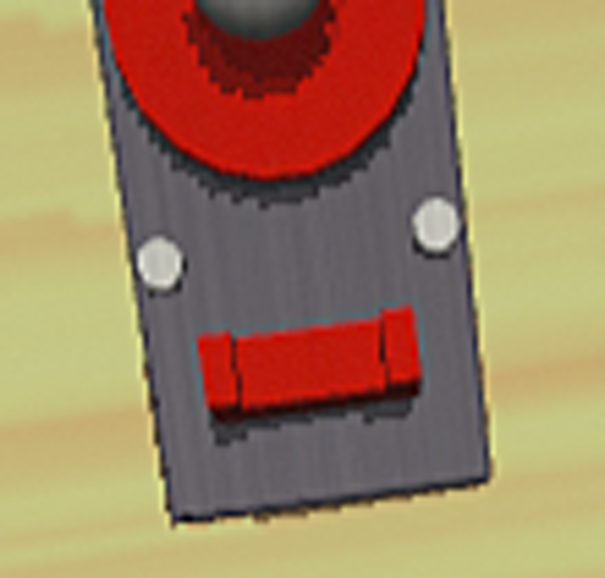

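```bash
python3 - <<'E'
from h import *
_,p=load('wrist14.png')
A=lambda u,v,z:onz(p,310+u/6,140+v/6,z); B=lambda u,v,z:onz(p,250+u/5.5,v/5.5,z)
c=[A(u,v,78) for u,v in [(206,182),(307,262),(246,345),(143,270)]];print(np.mean(c,0).round(1))
for i in range(4):
    d=c[(i+1)%4]-c[i];print(np.linalg.norm(d).round(1),np.degrees(np.arctan2(d[1],d[0])).round(1))
print('cup',A(215,235,50)); e=A(500,440,50+12)
print('drawbar yaw via pad', np.degrees(np.arctan2(*(np.mean(c,0)-A(502,440,74))[[1,0]])))
for q in [((170,520),(95,0)),((490,480),(437,0))]:
    d=B(*q[1],5)-B(*q[0],5);print('edge',np.degrees(np.arctan2(d[1],d[0])).round(1))
d=B(418,335,35)-B(200,365,35); print('rest',np.degrees(np.arctan2(d[1],d[0]))+90)
print('collar near edge',B(283,180,24)); m=(B(170,520,5)+B(490,480,5))/2; print(m)
E
```

```text
[ 432.5 -249.    78. ]
25.3 -136.0
20.2 137.9
25.4 45.7
20.9 -42.3
cup [ 432.57099965 -249.31083467   50.        ]
drawbar yaw via pad 49.19460941806968
edge -1.1
edge -0.1
rest -0.6335224986706436
collar near edge [ 608.81943259 -218.83686019   24.        ]
[ 544.91623086 -218.94143899    5.        ]
```

drive_tool(motion=[[[-0.001,-0.004,-0.015],[0,0,0.118]],[[-0.001,-0.004,-0.015],[0,0,0.118]],[[-0.001,-0.004,-0.015],[0,0,0.118]],[[-0.001,-0.004,-0.015],[0,0,0.118]],[[-0.001,-0.004,-0.015],[0,0,0.118]],[[0,-0.004,-0.015],[0,0,0.118]],[[0,-0.004,-0.015],[0,0,0.118]],[[0,-0.004,-0.005],[0,0,0.114]],[[0,0,0],[0,0,0]],[[0,0,0],[0,0,0]]], claw=0.7)

```text
time_s: 34.45
ee_pos: [432.3, -249.5, 140.4]
ee_rot: [-180.0, 0.0, -44.4]
force: [-0.1, -0.1, 0.3]
gripper_width: 64.3
```

```bash
python3 - <<'E'
from h import *
s=env.state();print(s['ee_pos'],s['force'],s['ee_rot']); im,p=snap('wrist','wrist15.png')
a=cv2.resize(im[140:260,260:380],None,fx=5,fy=5,interpolation=cv2.INTER_CUBIC);cv2.imwrite('pics/z15.png',a[:,:,::-1])
E
```

```text
[ 432.25215366 -249.49739611  140.39386569] [-0.11332887 -0.14120646  0.31725549] [-1.79996552e+02  1.76821400e-02 -4.43507275e+01]
```

View pics/z15.png

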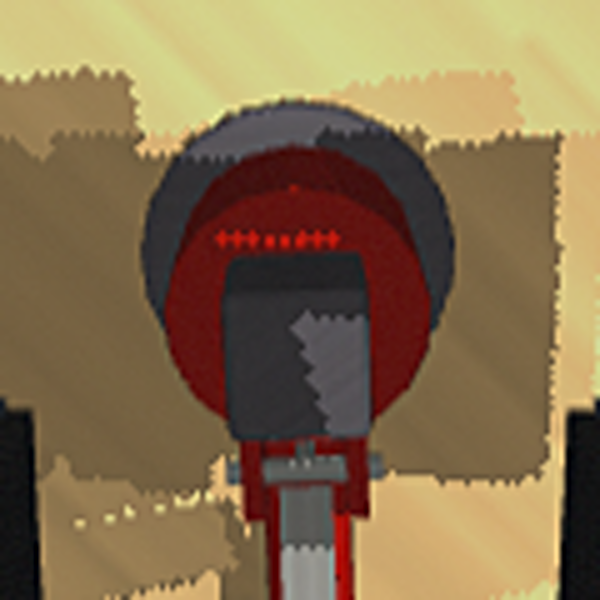

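```bash
python3 - <<'E'
from h import *
_,p=load('wrist15.png')
c=[onz(p,260+u/5,140+v/5,78) for u,v in [(222,292),(369,289),(371,438),(231,440)]];print(np.mean(c,0).round(1))
for i in range(4):
    d=c[(i+1)%4]-c[i];print(np.linalg.norm(d).round(1),np.degrees(np.arctan2(d[1],d[0])).round(1))
print('cup',onz(p,260+298/5,140+318/5,50))
E
```

```text
[ 432.7 -249.    78. ]
23.5 -43.0
25.4 -132.8
23.0 136.7
25.3 48.3
cup [ 432.54939801 -249.06781213   50.        ]
```

drive_tool(motion=[[[0,0,-0.015],[0,0,0]],[[0,0,-0.015],[0,0,0]],[[0,0,-0.015],[0,0,0]],[[0,0,-0.015],[0,0,0]],[[0,0,-0.015],[0,0,0]],[[0,0,-0.01],[0,0,0]],[[0,0,-0.002],[0,0,0]],[[0,0,0],[0,0,0]],[[0,0,0.0],[0,0,0]],[[0,0,0.0],[0,0,0]]])

```text
time_s: 35.33
ee_pos: [432.9, -250.0, 54.4]
ee_rot: [-180.0, -0.1, -44.2]
force: [-0.8, 0.1, -0.1]
gripper_width: 63.7
```

drive_tool(motion=[[[0,0,0],[0,0,0]],[[0,0,0],[0,0,0]],[[0,0,0],[0,0,0]],[[0,0,0],[0,0,0]],[[0,0,0],[0,0,0]],[[0,0,0],[0,0,0]],[[0,0,0],[0,0,0]],[[0,0,0],[0,0,0]],[[0,0,0.0],[0,0,0]],[[0,0,0.0],[0,0,0]]], claw=0.1, force=50)

```text
time_s: 36.17
ee_pos: [432.0, -249.5, 53.4]
ee_rot: [180.0, 0.0, -44.2]
force: [-0.9, -0.3, 0.8]
gripper_width: 23.7
```

drive_tool(motion=[[[0,0,0.005],[0,0,0]],[[0,0,0.01],[0,0,0]],[[0,0,0.01],[0,0,0]],[[0,0,0.015],[0,0,0]],[[0,0,0.015],[0,0,0]],[[0,0,0.015],[0,0,0]],[[0,0,0.015],[0,0,0]],[[0,0,0.01],[0,0,0]],[[0.005,0,0.0],[0,0,0]],[[0.01,0,0.0],[0,0,0]]])

```text
time_s: 37.0
ee_pos: [446.9, -249.5, 149.1]
ee_rot: [180.0, -0.0, -44.2]
force: [0.1, -0.7, -3.6]
gripper_width: 23.9
```

drive_tool(motion=[[[0.016,0.003,0],[0,0,-0.081]],[[0.02,0.004,0],[0,0,-0.081]],[[0.02,0.004,0],[0,0,-0.081]],[[0.02,0.004,0],[0,0,-0.081]],[[0.02,0.004,0],[0,0,-0.081]],[[0.02,0.004,0],[0,0,-0.081]],[[0.02,0.004,0],[0,0,-0.081]],[[0.02,0.003,0],[0,0,-0.081]],[[0.02,0,0],[0,0,-0.081]],[[0.015,0,0],[0,0,-0.081]]])

```text
time_s: 37.83
ee_pos: [640.1, -218.7, 146.3]
ee_rot: [179.9, 0.0, -90.8]
force: [0.0, -0.0, -3.4]
gripper_width: 24.0
```

drive_tool(motion=[[[0.004,0,0],[0,0,0]],[[0,0,0],[0,0,0]],[[0,0,0],[0,0,0]],[[0,0,0],[0,0,0]],[[0,0,0],[0,0,0]],[[0,0,0],[0,0,0]],[[0,0,0],[0,0,0]],[[0,0,0],[0,0,0]],[[0,0,0],[0,0,0]],[[0,0,0],[0,0,0]]])

```text
time_s: 38.67
ee_pos: [642.1, -219.6, 148.6]
ee_rot: [-180.0, -0.0, -90.6]
force: [-0.2, 0.2, -4.3]
gripper_width: 23.8
```

```bash
sed -i 's/,24.5,/,24.5,/; s/),33,/),32.2,/' chk.py; python3 chk.py 16 643.5 -219 0.85
```

```text
[ 642.1 -219.6  148.5] [-1.800e+02 -1.000e-02 -9.058e+01] [ 0.8 -0.6 -3.8] 23.87120595576705
```

View pics/w16z.png

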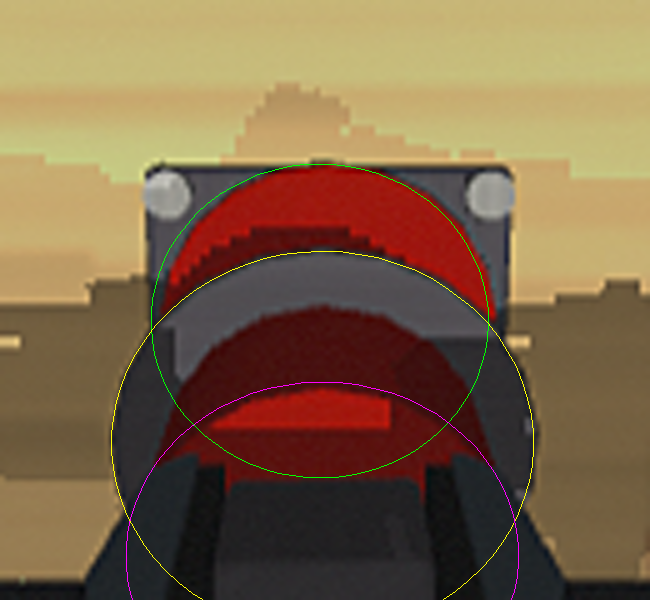

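drive_tool(motion=[[[0,-0.0013,-0.005],[0,0,0]],[[0,0,-0.005],[0,0,0]],[[0,0,-0.005],[0,0,0]],[[0,0,-0.005],[0,0,0]],[[0,0,-0.005],[0,0,0]],[[0,0,0],[0,0,0]],[[0,0,0],[0,0,0]],[[0,0,0],[0,0,0]],[[0,0,0],[0,0,0]],[[0,0,0],[0,0,0]]])

```text
time_s: 39.65
ee_pos: [642.4, -220.9, 123.9]
ee_rot: [-180.0, -0.0, -90.6]
force: [0.9, -0.6, -3.5]
gripper_width: 23.8
```

```bash
python3 chk.py 17 643.1 -220.5 0.85;python3 - <<'E'
from h import *
a=[cv2.resize(load('side17.png')[0][140:210,290:360],None,fx=5.6,fy=5.6),cv2.resize(load('scene17.png')[0][190:260,195:265],None,fx=5.6,fy=5.6)]
cv2.imwrite('pics/z17.png',np.clip(np.hstack(a)*1.3,0,255).astype(np.uint8)[:,:,::-1])
E
```

```text
[ 642.2 -220.9  123.8] [-1.7997e+02 -1.0000e-02 -9.0580e+01] [-0.4  0.1 -3.4] 23.891466746804475
```

View pics/w17z.png

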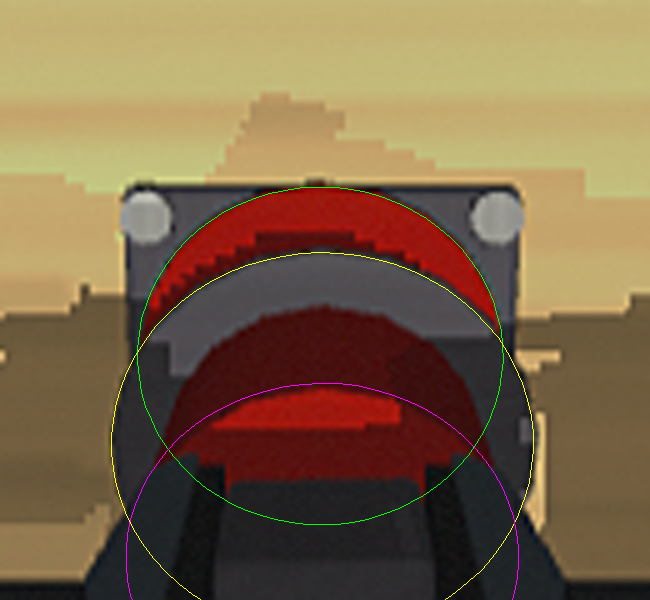

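View pics/z17.png

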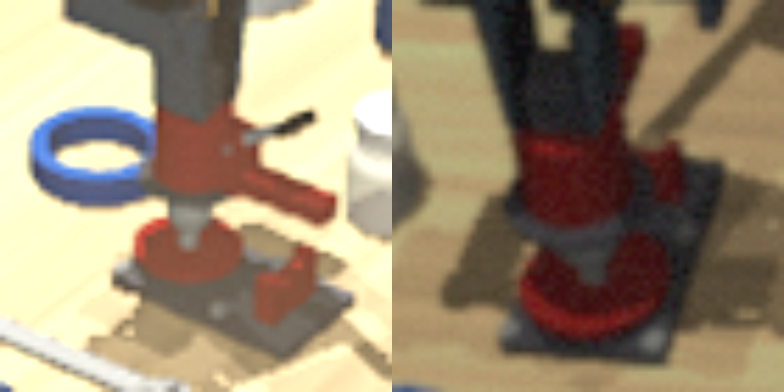

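Well aligned. Lowering.

drive_tool(motion=[[[0,0,-0.002],[0,0,0]],[[0,0,-0.002],[0,0,0]],[[0,0,-0.002],[0,0,0]],[[0,0,-0.002],[0,0,0]],[[0,0,-0.002],[0,0,0]],[[0,0,-0.002],[0,0,0]],[[0,0,-0.002],[0,0,0]],[[0,0,0],[0,0,0]],[[0,0,0],[0,0,0]],[[0,0,0],[0,0,0]]])

```text
time_s: 40.63
ee_pos: [642.2, -220.9, 109.6]
ee_rot: [-180.0, -0.0, -90.6]
force: [0.1, 0.2, -3.6]
gripper_width: 23.8
```

drive_tool(motion=[[[0,0,-0.003],[0,0,0]],[[0,0,-0.003],[0,0,0]],[[0,0,-0.003],[0,0,0]],[[0,0,-0.003],[0,0,0]],[[0,0,-0.003],[0,0,0]],[[0,0,-0.003],[0,0,0]],[[0,0,-0.002],[0,0,0]],[[0,0,-0.002],[0,0,0]],[[0,0,0],[0,0,0]],[[0,0,0],[0,0,0]]])

```text
time_s: 41.47
ee_pos: [642.1, -220.9, 87.4]
ee_rot: [180.0, -0.0, -90.6]
force: [-0.9, -0.3, -3.6]
gripper_width: 24.0
```

drive_tool(motion=[[[0,0,-0.002],[0,0,0]],[[0,0,-0.002],[0,0,0]],[[0,0,-0.002],[0,0,0]],[[0,0,-0.001],[0,0,0]],[[0,0,-0.001],[0,0,0]],[[0,0,-0.001],[0,0,0]],[[0,0,-0.001],[0,0,0]],[[0,0,-0.001],[0,0,0]],[[0,0,0],[0,0,0]],[[0,0,0],[0,0,0]]])

```text
time_s: 42.3
ee_pos: [642.3, -220.9, 77.5]
ee_rot: [-180.0, -0.0, -90.6]
force: [-1.0, 0.7, 3.3]
gripper_width: 24.0
```

drive_tool(motion=[[[0,0,0],[0,0,0]],[[0,0,0],[0,0,0]],[[0,0,0],[0,0,0]],[[0,0,0],[0,0,0]],[[0,0,0],[0,0,0]],[[0,0,0.02],[0,0,0]],[[0,0,0.02],[0,0,0]],[[0,0,0.02],[0,0,0]],[[0,0,0.01],[0,0,0]],[[0,0,0],[0,0,0]]], claw=0.6)

```text
time_s: 43.13
ee_pos: [643.7, -221.5, 149.3]
ee_rot: [-179.7, -0.1, -90.6]
force: [0.8, -0.2, 0.5]
gripper_width: 54.7
```

drive_tool(motion=[[[-0.01,0.0,0],[0,0,0]],[[-0.015,0.0,0],[0,0,0]],[[-0.015,0.0,0],[0,0,0]],[[-0.015,0.0,0],[0,0,0]],[[-0.012,0.001,0],[0,0,0]],[[-0.007,0.0,0],[0,0,0]],[[0,0,0],[0,0,0]],[[0,0,0],[0,0,0]],[[0,0,0],[0,0,0]],[[0,0,0],[0,0,0]]], claw=0, force=20)

```text
time_s: 43.97
ee_pos: [568.8, -219.9, 146.2]
ee_rot: [-180.0, -0.0, -90.6]
force: [-0.5, 0.2, -0.4]
gripper_width: 0.3
```

```bash
python3 chk.py 18 643.1 -220.5 0; python3 - <<'E'
from h import *
a=[cv2.resize(load('side18.png')[0][140:210,290:360],None,fx=5.6,fy=5.6),cv2.resize(load('wrist18.png')[0][80:240,240:400],None,fx=2.45,fy=2.45)]
cv2.imwrite('pics/z18.png',np.clip(np.hstack(a)*1.3,0,255).astype(np.uint8)[:,:,::-1])
E
```

```text
[ 568.6 -219.8  146.3] [-180.     -0.    -90.57] [ 1.  -0.5  0.6] 0.17628046061391758
```

View pics/z18.png

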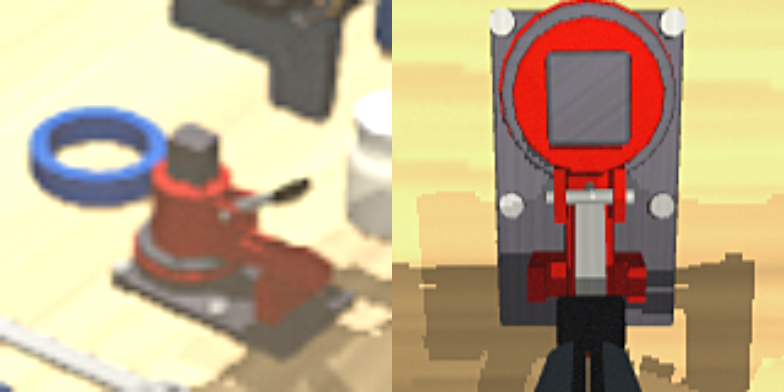

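The red coupler is seated with the drawbar in the fork and the pad under the fingers. Pressing.

drive_tool(motion=[[[0,0,-0.012],[0,0,0]],[[0,0,-0.015],[0,0,0]],[[0,0,-0.013],[0,0,0]],[[0,0,-0.005],[0,0,0]],[[0,0,-0.004],[0,0,0]],[[0,0,-0.004],[0,0,0]],[[0,0,-0.004],[0,0,0]],[[0,0,-0.004],[0,0,0]],[[0,0,-0.004],[0,0,0]],[[0,0,0],[0,0,0]]])

```text
time_s: 44.95
ee_pos: [568.1, -220.0, 80.9]
ee_rot: [-180.0, -0.0, -90.6]
force: [-1.0, 0.0, 1.8]
gripper_width: 0.4
```

drive_tool(motion=[[[0,0,-0.003],[0,0,0]],[[0,0,-0.003],[0,0,0]],[[0,0,-0.002],[0,0,0]],[[0,0,-0.002],[0,0,0]],[[0,0,-0.002],[0,0,0]],[[0,0,-0.001],[0,0,0]],[[0,0,-0.001],[0,0,0]],[[0,0,0],[0,0,0]],[[0,0,0],[0,0,0]],[[0,0,0],[0,0,0]]])

```text
time_s: 45.78
ee_pos: [567.9, -219.9, 67.8]
ee_rot: [180.0, -0.0, -90.6]
force: [-3.5, -0.0, 5.0]
gripper_width: 1.0
```

drive_tool(motion=[[[0,0,-0.001],[0,0,0]],[[0,0,-0.0005],[0,0,0]],[[0,0,0],[0,0,0]],[[0,0,0],[0,0,0]],[[0,0,0],[0,0,0]],[[0,0,0],[0,0,0]],[[0,0,0],[0,0,0]],[[0,0,0],[0,0,0]],[[0,0,0],[0,0,0]],[[0,0,0],[0,0,0]]])

```text
time_s: 46.62
ee_pos: [567.7, -219.9, 67.3]
ee_rot: [180.0, -0.0, -90.6]
force: [-6.0, 1.4, 10.7]
gripper_width: 0.6
```

The red lever is down to the same height as the blue. Rising, then checking everything before touching the switch.

drive_tool(motion=[[[0,0,0.005],[0,0,0]],[[0,0,0.02],[0,0,0]],[[0,0,0.03],[0,0,0]],[[0,0,0.03],[0,0,0]],[[0,0,0.03],[0,0,0]],[[0,0,0.03],[0,0,0]],[[-0.02,0.03,0.01],[0,0,0.08]],[[-0.02,0.03,0.0],[0,0,0.08]],[[-0.02,0.03,0],[0,0,0.08]],[[-0.02,0.03,0],[0,0,0.08]]], claw=0.5)

```text
time_s: 47.45
ee_pos: [487.9, -98.7, 221.0]
ee_rot: [-179.9, -0.0, -72.1]
force: [0.2, 0.3, 1.3]
gripper_width: 45.8
```

drive_tool(motion=[[[-0.01,0.038,0],[0,0,0.09]],[[0,0.038,0],[0,0,0.09]],[[0,0.038,0],[0,0,0.09]],[[0,0.038,0],[0,0,0.09]],[[0,0.038,0],[0,0,0.09]],[[0,0.038,0],[0,0,0.09]],[[0,0.038,0],[0,0,0.09]],[[0,0.038,0],[0,0,0.09]],[[0,0.03,0],[0,0,0.09]],[[0,0,0],[0,0,0.09]]])

```text
time_s: 48.28
ee_pos: [478.6, 240.0, 220.6]
ee_rot: [-179.7, -0.0, -20.2]
force: [1.4, 0.5, -0.8]
gripper_width: 45.6
```

```bash
python3 - <<'E'
from h import *
s=env.state();print(s['ee_pos'],s['force'],s['ee_rot']); 
for n in ['side','scene','wrist']: snap(n,n+'20.png')
a=[cv2.resize(load('side20.png')[0][160:260,255:355],None,fx=4,fy=4),cv2.resize(load('scene20.png')[0][170:270,210:350],None,fx=4,fy=4)[:, :400]]
cv2.imwrite('pics/z20.png',np.clip(np.hstack(a)*1.3,0,255).astype(np.uint8)[:,:,::-1])
E
```

```text
[478.56784838 239.95532818 220.55734738] [ 1.37974168  0.48352703 -0.84371258] [-1.79746367e+02 -1.37034087e-04 -2.01591745e+01]
```

View pics/z20.png

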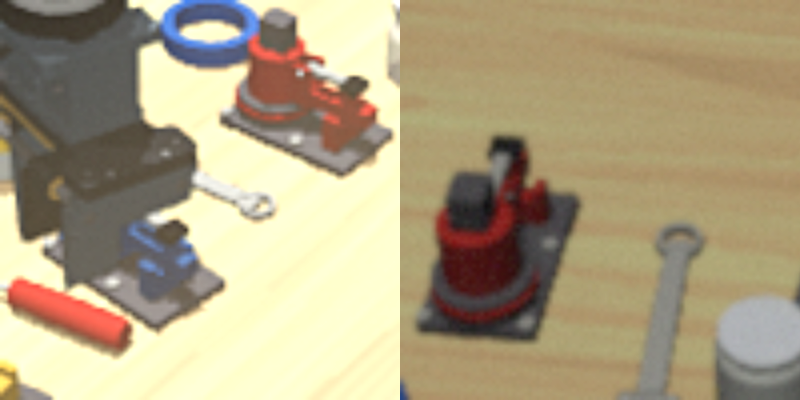

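View pics/wrist20.png

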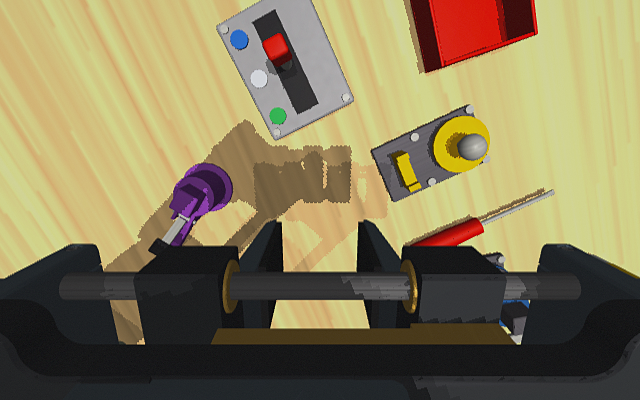

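View pics/scene20.png

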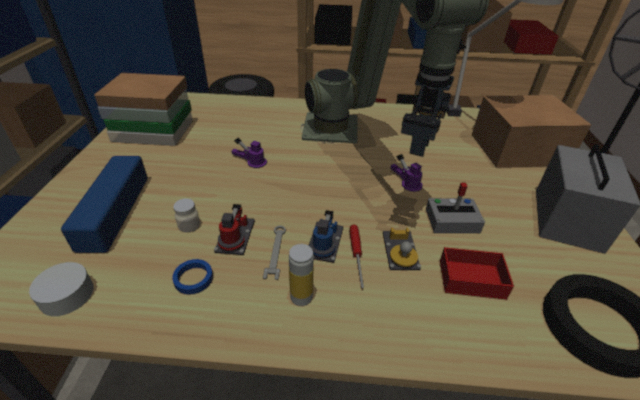

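```bash
python3 - <<'E'
from h import *
_,p=load('side20.png')
for n,sx,sy,yw in [('red',643.1,-220.5,-.6),('blue',641.8,12.6,-8)]:
    y=np.radians(yw)
    for th in [0,.3,.5,.6]:
        phi=0.6-th; x=-33-45*np.cos(phi)+0*4; z=40+45*np.sin(phi)+4
        u,v=proj(p,(sx+x*np.cos(y),sy+x*np.sin(y),24+z)); print(n,th,round((u-255)*4),round((v-160)*4))
im,_=load('side20.png'); cv2.imwrite('pics/z20b.png',cv2.resize(im[160:230,290:360],None,fx=8,fy=8,interpolation=cv2.INTER_CUBIC)[:,:,::-1])
E
```

```text
red 0 347 54
red 0.3 352 68
red 0.5 353 78
red 0.6 353 83
blue 0 165 195
blue 0.3 171 212
blue 0.5 172 222
blue 0.6 173 227
```

View pics/z20b.png

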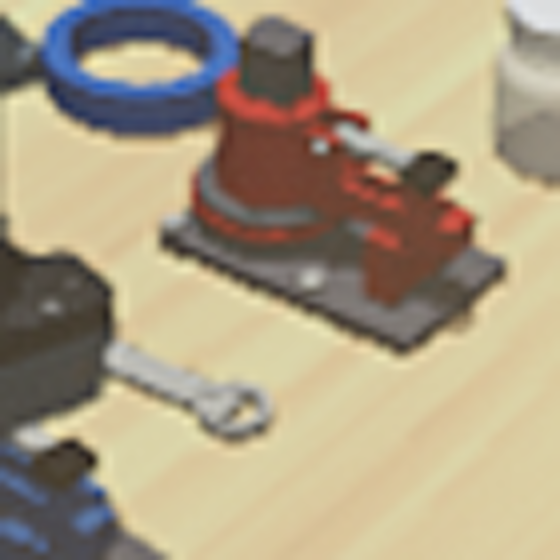

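Both levers read fully down: red pad at about (356,85) against 83 predicted, blue at 230 against 227. The red coupler sits on its collar. Now over the handle, which is still upright at (463,188) in the scene view.

drive_tool(motion=[[[0.002,0.02,0],[0,0,0.074]],[[0.002,0.025,0],[0,0,0.074]],[[0.002,0.025,0],[0,0,0.074]],[[0.002,0.025,0],[0,0,0.074]],[[0.002,0.02,0],[0,0,0.074]],[[0.002,0.012,0],[0,0,0.074]],[[0,0,-0.02],[0,0,0]],[[0,0,-0.02],[0,0,0]],[[0,0,0],[0,0,0]],[[0,0,0],[0,0,0]]])

```text
time_s: 49.27
ee_pos: [490.1, 360.0, 180.3]
ee_rot: [179.9, 0.1, 4.6]
force: [0.6, 0.4, 0.4]
gripper_width: 45.9
```

```bash
python3 - <<'E'
from h import *
s=env.state();print(s['ee_pos'],s['ee_rot'],s['gripper_width']);im,p=snap('wrist','wrist21.png')
cv2.imwrite('pics/z21.png',cv2.resize(im[140:290,230:410],None,fx=3,fy=3)[:,:,::-1]); u,v=proj(p,(489,367,133)); print((u-230)*3,(v-140)*3)
E
```

```text
[490.07406251 359.96019428 180.25122202] [1.79937132e+02 1.02313145e-01 4.59475419e+00] 45.88307525511227
266.99784380905027 214.89177739944864
```

View pics/z21.png

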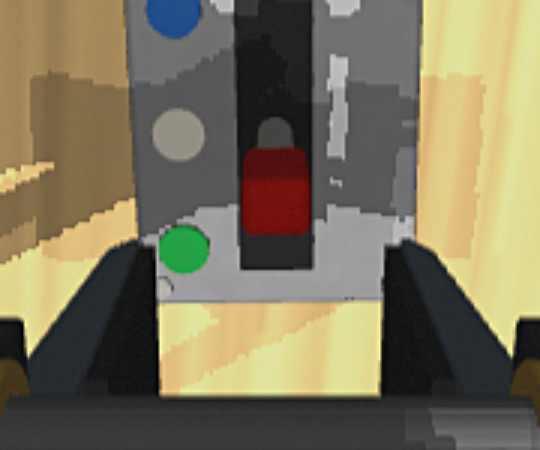

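drive_tool(motion=[[[0.0005,0.003,-0.01],[0,0,0]],[[0.0005,0.003,-0.015],[0,0,0]],[[0.0005,0.001,-0.015],[0,0,0]],[[0,0,-0.015],[0,0,0]],[[0,0,-0.015],[0,0,0]],[[0,0,-0.012],[0,0,0]],[[0,0,0],[0,0,0]],[[0,0,0],[0,0,0]],[[0,0,0],[0,0,0]],[[0,0,0],[0,0,0]]])

```text
time_s: 50.15
ee_pos: [492.4, 368.6, 100.3]
ee_rot: [-179.9, -0.1, 4.7]
force: [0.7, -0.3, 0.0]
gripper_width: 45.9
```

drive_tool(motion=[[[0,0,0],[0,0,0]],[[0,0,0],[0,0,0]],[[0,0,0],[0,0,0]],[[0,0,0],[0,0,0]],[[0,0,0],[0,0,0]],[[0,0,0],[0,0,0]],[[0,0,0],[0,0,0]],[[0,0,0],[0,0,0]],[[0,0,0],[0,0,0]],[[0,0,0],[0,0,0]]], claw=0.1, force=6)

```text
time_s: 50.98
ee_pos: [491.0, 368.1, 99.1]
ee_rot: [180.0, 0.1, 4.8]
force: [-5.4, -0.2, 5.2]
gripper_width: 17.9
```

drive_tool(motion=[[[0.0006,-0.0073,-0.0004],[0,0,0]],[[0.0006,-0.0072,-0.0011],[0,0,0]],[[0.0006,-0.0071,-0.0018],[0,0,0]],[[0.0006,-0.0068,-0.0025],[0,0,0]],[[0.0006,-0.0066,-0.0031],[0,0,0]],[[0.0006,-0.0062,-0.0039],[0,0,0]],[[0.0005,-0.0058,-0.0044],[0,0,0]],[[0,-0.0015,-0.0013],[0,0,0]],[[0,0,0],[0,0,0]],[[0,0,0],[0,0,0]]])

```text
time_s: 51.82
ee_pos: [495.6, 318.4, 79.7]
ee_rot: [179.9, 0.1, 4.8]
force: [-2.9, -2.7, -0.3]
gripper_width: 18.2
```

drive_tool(motion=[[[0,0,0],[0,0,0]],[[0,0,0],[0,0,0]],[[0,0,0],[0,0,0]],[[0,0,0],[0,0,0]],[[0,0,0],[0,0,0]],[[0,0,0.02],[0,0,0]],[[0,0,0.025],[0,0,0]],[[0,0,0.03],[0,0,0]],[[0,0,0.03],[0,0,0]],[[0,-0.01,0.02],[0,0,0]]], claw=0.6)

```text
time_s: 52.65
ee_pos: [496.8, 311.5, 208.7]
ee_rot: [-179.8, -0.3, 4.8]
force: [0.4, 0.0, -0.5]
gripper_width: 55.0
```

drive_tool(motion=[[[-0.01,-0.02,0.01],[0,0,0]],[[-0.01,-0.03,0.01],[0,0,0]],[[-0.01,-0.03,0.01],[0,0,0]],[[-0.01,-0.03,0],[0,0,0]],[[-0.01,-0.03,0],[0,0,0]],[[0,-0.03,0],[0,0,0]],[[0,-0.02,0],[0,0,0]],[[0,0,0],[0,0,0]],[[0,0,0],[0,0,0]],[[0,0,0],[0,0,0]]])

```text
time_s: 53.48
ee_pos: [446.0, 120.2, 235.7]
ee_rot: [-180.0, -0.0, 4.8]
force: [-0.0, 0.4, 0.6]
gripper_width: 54.5
```

```bash
python3 - <<'E'
from h import *
s=env.state();print(s['ee_pos'],s['ee_rot'],s['force'])
for n in ['side','scene']: snap(n,n+'22.png')
a=[cv2.resize(load('side22.png')[0][160:340,190:360],None,fx=2.35,fy=2.35),cv2.resize(load('scene22.png')[0][175:245,420:490],None,fx=4.5,fy=6.04)]
h=min(x.shape[0] for x in a); cv2.imwrite('pics/z22.png',np.clip(np.hstack([x[:h] for x in a])*1.3,0,255).astype(np.uint8)[:,:,::-1])
for t in [.5,.6,.7,.75]:
    X=(489+.095*88*np.sin(t),367-.995*88*np.sin(t),45+88*np.cos(t))
    print(t,[np.round(proj(load(f)[1],X),1) for f in('side22.png','scene22.png')])
E
```

```text
[446.02287263 120.24050443 235.65253342] [-1.79959738e+02 -4.82438508e-02  4.75155978e+00] [-0.01965609  0.35492184  0.62725168]
0.5 [array([246.2, 270. ]), array([445.6, 186.2])]
0.6 [array([248.1, 269.6]), array([442.4, 187.6])]
0.7 [array([249.9, 269.5]), array([439.3, 189.2])]
0.75 [array([250.8, 269.5]), array([437.8, 190. ])]
```

View pics/z22.png

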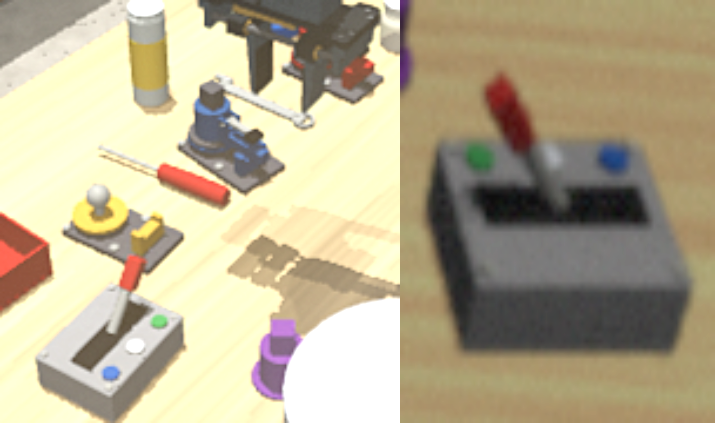

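The views disagree (scene about 0.63 rad, side about 0.52), so this could be short of 0.6. I'll push it on to its stop with the shut fingers from the blue side.

drive_tool(motion=[[[0.006,0.03,-0.003],[0,0,0]],[[0.006,0.033,-0.003],[0,0,0]],[[0.006,0.033,-0.003],[0,0,0]],[[0.006,0.033,-0.003],[0,0,0]],[[0.006,0.033,-0.003],[0,0,0]],[[0.006,0.033,-0.003],[0,0,0]],[[0.006,0.033,-0.003],[0,0,0]],[[0.004,0.033,-0.003],[0,0,0]],[[0,0.007,0],[0,0,0]],[[0,0,0],[0,0,0]]], claw=0)

```text
time_s: 54.42
ee_pos: [490.9, 390.6, 210.1]
ee_rot: [180.0, 0.1, 5.0]
force: [-0.0, -0.6, 0.0]
gripper_width: 0.0
```

drive_tool(motion=[[[0,0,-0.01],[0,0,0]],[[0,0,-0.02],[0,0,0]],[[0,0,-0.02],[0,0,0]],[[0,0,-0.02],[0,0,0]],[[0,0,-0.02],[0,0,0]],[[0,0,-0.02],[0,0,0]],[[0,0,-0.01],[0,0,0]],[[0,0,0],[0,0,0]],[[0,0,0],[0,0,0]],[[0,0,0],[0,0,0]]])

```text
time_s: 55.25
ee_pos: [492.5, 387.7, 92.9]
ee_rot: [-179.9, -0.1, 4.7]
force: [1.3, -0.8, 0.2]
gripper_width: 0.1
```

```bash
python3 - <<'E'
from h import *
s=env.state();print(s['ee_pos'],s['ee_rot'],s['force'])
a,p=snap('wrist','wrist23.png')
E
```

```text
[492.50604075 387.68863451  92.85303337] [-1.79930040e+02 -1.23315421e-01  4.72594629e+00] [ 1.3309534  -0.81690098  0.16272758]
```

View pics/wrist23.png

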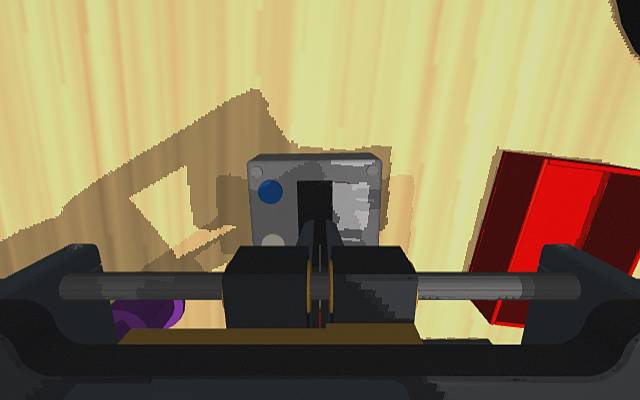

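Fingers are on the blue side of the handle. Pushing toward −y slowly.

drive_tool(motion=[[[0,-0.005,0],[0,0,0]],[[0,-0.005,0],[0,0,0]],[[0,-0.005,0],[0,0,0]],[[0,-0.003,0],[0,0,0]],[[0,-0.003,0],[0,0,0]],[[0,-0.003,0],[0,0,0]],[[0,-0.002,0],[0,0,0]],[[0,0,0],[0,0,0]],[[0,0,0],[0,0,0]],[[0,0,0],[0,0,0]]])

```text
time_s: 56.13
ee_pos: [491.7, 361.7, 91.5]
ee_rot: [-180.0, -0.0, 4.8]
force: [0.8, 0.0, 0.7]
gripper_width: 0.3
```

drive_tool(motion=[[[0,-0.001,0],[0,0,0]],[[0,-0.001,0],[0,0,0]],[[0,-0.001,0],[0,0,0]],[[0,-0.001,0],[0,0,0]],[[0,-0.001,0],[0,0,0]],[[0,-0.001,0],[0,0,0]],[[0,0,0],[0,0,0]],[[0,0,0],[0,0,0]],[[0,0,0],[0,0,0]],[[0,0,0],[0,0,0]]])

```text
time_s: 56.97
ee_pos: [491.9, 355.7, 91.5]
ee_rot: [-180.0, -0.0, 4.8]
force: [2.1, 1.9, -0.1]
gripper_width: 0.6
```

drive_tool(motion=[[[0,-0.001,0],[0,0,0]],[[0,-0.001,0],[0,0,0]],[[0,-0.001,0],[0,0,0]],[[0,0,0],[0,0,0]],[[0,0,0],[0,0,0]],[[0,0,0],[0,0,0]],[[0,0,0],[0,0,0]],[[0,0,0],[0,0,0]],[[0,0,0],[0,0,0]],[[0,0,0],[0,0,0]]])

```text
time_s: 57.8
ee_pos: [491.8, 353.0, 91.6]
ee_rot: [-180.0, -0.0, 4.8]
force: [-0.6, 4.8, 1.2]
gripper_width: 0.8
```

drive_tool(motion=[[[0,-0.001,0],[0,0,0]],[[0,-0.001,0],[0,0,0]],[[0,-0.001,0],[0,0,0]],[[0,0,0],[0,0,0]],[[0,0,0],[0,0,0]],[[0,0,0],[0,0,0]],[[0,0,0],[0,0,0]],[[0,0,0],[0,0,0]],[[0,0,0],[0,0,0]],[[0,0,0],[0,0,0]]])

```text
time_s: 58.63
ee_pos: [492.0, 352.0, 92.1]
ee_rot: [-179.7, -0.1, 4.7]
force: [-0.8, 9.3, 0.5]
gripper_width: 0.3
```

The handle is against its stop: 9 N, and only 1 mm travelled for 3 mm commanded. Backing off and checking everything.

drive_tool(motion=[[[0,0.01,0],[0,0,0]],[[0,0.01,0],[0,0,0]],[[0,0.01,0.01],[0,0,0]],[[0,0,0.03],[0,0,0]],[[0,0,0.03],[0,0,0]],[[0,0,0.03],[0,0,0]],[[0,0,0.03],[0,0,0]],[[0,0,0.03],[0,0,0]],[[-0.02,-0.02,0],[0,0,0]],[[-0.03,-0.03,0],[0,0,0]]])

```text
time_s: 59.47
ee_pos: [444.3, 331.3, 252.4]
ee_rot: [-180.0, -0.2, 4.8]
force: [0.4, -0.5, 0.7]
gripper_width: 0.4
```

drive_tool(motion=[[[-0.015,-0.035,0],[0,0,0]],[[-0.015,-0.035,0],[0,0,0]],[[-0.01,-0.038,0],[0,0,0]],[[0,-0.038,0],[0,0,0]],[[0,-0.038,0],[0,0,0]],[[0,-0.038,0],[0,0,0]],[[0,-0.038,0],[0,0,0]],[[0,0,0],[0,0,0]],[[0,0,0],[0,0,0]],[[0,0,0],[0,0,0]]])

```text
time_s: 60.3
ee_pos: [402.1, 70.2, 251.3]
ee_rot: [180.0, 0.1, 4.7]
force: [0.1, 0.4, 0.1]
gripper_width: 0.3
```

```bash
python3 - <<'E'
from h import *
s=env.state();print(s['ee_pos'],s['force'],s['time_s'])
for n in ['side','scene','wrist']: snap(n,n+'24.png')
a=[cv2.resize(load('side24.png')[0][160:340,190:360],None,fx=2.35,fy=2.35),cv2.resize(load('scene24.png')[0][175:245,420:490],None,fx=4.5,fy=6.04)]
h=min(x.shape[0] for x in a); cv2.imwrite('pics/z24.png',np.clip(np.hstack([x[:h] for x in a])*1.3,0,255).astype(np.uint8)[:,:,::-1])
E
```

```text
[402.1142141   70.21170825 251.28299646] [0.13651649 0.36343536 0.14520895] 60.3
```

View pics/z24.png

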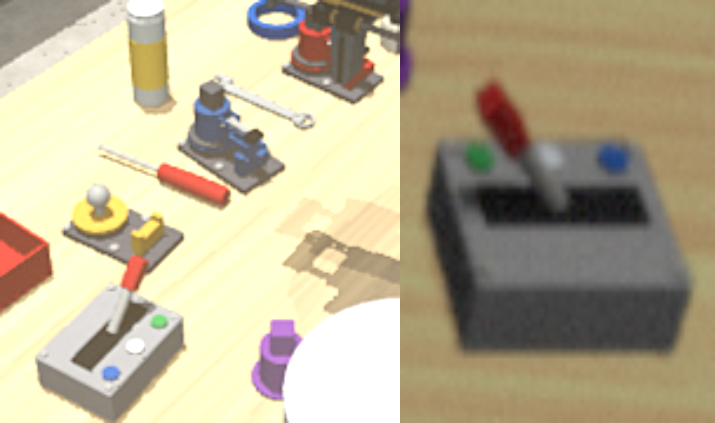

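View pics/scene24.png

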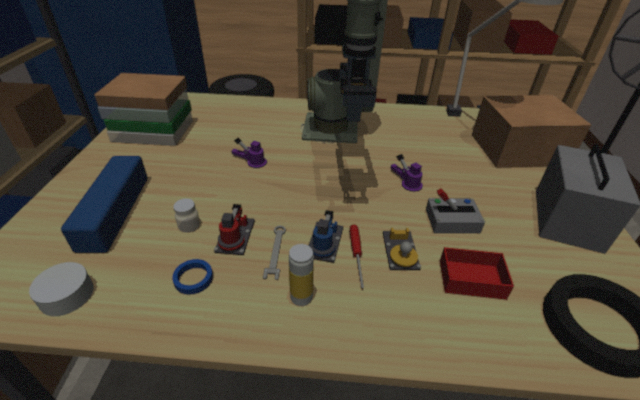

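The handle tip has moved on about 2 px and stands at its green stop. Both couplers are seated with levers down, and the bystanders are where they were. Handing in.

```bash
python3 -c "
from workcell import env
print(env.job_done())"
```

```text
the job is handed in; nothing more can be done
None
```

I handed the job in at about 60 s. The changeover went from battery to centre off. The blue and red couplers were seated on their own balls and latched. Then the changeover was pushed over to its green stop. There was no yellow coupler on the bench, and I left the purple look-alikes and the other things where they were.

- **Grip slip:** the blue coupler swung in the grip just before its first placing, most likely the momentary grip slackening. I set it down flat on open bench, regripped it and then seated it cleanly.
- **Couplers at the end:** the pictures show both rims on their collars and both drawbars in the forks. The latch levers were pressed to their stops, with the fingertip at 67.3 mm on each and 11–12 N against it.
- **Changeover reading:** after the first move to green the two cameras disagreed (about 0.63 rad from one, 0.52 rad from the other). I pushed the handle on until it stopped against 9 N, and the picture showed it further over. I did not measure the final angle again, so it rests on that stop contact.
- **View of red:** in the last side picture the fingers partly hid the red coupler. An earlier unobstructed view showed it seated and latched.

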